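Change over the jars in the shaker, lock them and start it

TASK

Change over the shaker: move the finished white-capped jars from its blue carrier into the flat steel tray, upright, and stand every black-capped jar in a pocket of the carrier, one each; then thread the red-handled rod through all three upright plates from the left (+y) end and push it fully home, handle against the plate. Only then press the red plunger of the grey start pod down through its soft first stop to the firm second stop and let it come back up; leave the beaker and the tall amber bottle beside the pod where they stand.

Things in the scene. Friction and masses are not known exactly. Their poses are not given: they have to be found in the camera images.
- jar_a: fresh amber sample jar, black cap, 40 mm diameter, 62 mm high, about 0.15 kg, heavy at the base so that it slides rather than tips; stands upright; origin at the centre of its underside, z up. Two or three of the three jars are present (None if absent)
- jar_b: fresh amber sample jar, black cap, 40 mm diameter, 62 mm high, about 0.15 kg, heavy at the base so that it slides rather than tips; stands upright; origin at the centre of its underside, z up. Two or three of the three jars are present (None if absent)
- jar_c: fresh amber sample jar, black cap, 40 mm diameter, 62 mm high, about 0.15 kg, heavy at the base so that it slides rather than tips; stands upright; origin at the centre of its underside, z up. Two or three of the three jars are present (None if absent)
- done_a: finished amber jar, white cap, otherwise like the black-capped ones; stands in a pocket at the start. Two or three of the three are present (None if absent)
- done_b: finished amber jar, white cap, otherwise like the black-capped ones; stands in a pocket at the start. Two or three of the three are present (None if absent)
- done_c: finished amber jar, white cap, otherwise like the black-capped ones; stands in a pocket at the start. Two or three of the three are present (None if absent)
- tray: fixed flat steel tray for the finished jars, 110 (x) by 165 mm (y), rim 20 mm high, walls and floor about 4 mm thick; origin at the centre of its underside on the table
- shaker: fixed bench shaker, white base 120 (x) by 240 (y) mm, 30 mm high; on it a blue carrier, 100 by 172 mm, top at z 58 mm, with three pockets in a row along y and three upright aluminium plates (36 mm wide in x, 6 mm thick in y, top at z 118 mm) centred at y = +80, -23 and -80 mm, each with a hole. Origin: centre of the underside, on the table; yaw within 0.2 rad
- pocket0 (a point): centre of the floor of a pocket: 44 mm diameter, 23 mm deep, floor at z 35 mm; at y = 53 mm in the shaker frame
- pocket1 (a point): centre of the floor of a pocket: 44 mm diameter, 23 mm deep, floor at z 35 mm; at y = 7 mm in the shaker frame
- pocket2 (a point): centre of the floor of a pocket: 44 mm diameter, 23 mm deep, floor at z 35 mm; at y = -53 mm in the shaker frame
- hole_entry (a point): centre of the 13 mm round hole at the outer (+y) face of the left plate, where the rod goes in, 105.5 mm above the table. The three holes lie on one line, x = 0, z = 105.5 mm, parallel to the shaker's y; the rod in them passes 3.5 mm over seated jars' lids, so jars must go in first
- hole_exit (a point): centre of the hole at the outer (-y) face of the right plate, 105.5 mm above the table; axes as the shaker's
- rod: locking rod, 0.09 kg, lying flat on the table, tip towards its own -y. Red handle with flat sides, 18 (x) by 45 (y) by 22 mm (z); steel shaft, 10 mm diameter, 180 mm long, tapered over the last 10 mm. Undersides flush: shaft axis 5 mm above the underside. Origin: centre of the handle's underside. The handle can be gripped from above across x
- rod_tip (a point): tip of the rod, on the shaft axis, 202.5 mm from the rod's origin along its -y; axes as the rod's
- rod_shoulder (a point): centre of the shaft where it leaves the handle, 22.5 mm from the rod's origin along its -y. This -y face of the handle is the shoulder that stops against the left plate; the tip then stands 14 mm beyond the right plate
- pod: fixed grey start pod, 85 mm cube, origin at the centre of its underside; the plunger stands on its centre
- plunger_top (a point): centre of the top of the plunger's red head (36 mm diameter), 140 mm above the table when up; press straight down. Total travel 20 mm
- first_stage (a joint): first part of the plunger's travel, 0 (up) to 0.012 m (first stop), soft: 1 N rising to 2.8 N; springs back
- second_stage (a joint): second part of the travel, 0 to 0.008 m (second stop, solid), stiff: gives way at 7 N and rises to 12 N; springs back
- amber1: tall amber bottle beside the start pod, 72 mm diameter, 190 mm high; bystander, leave it alone; origin at the centre of its underside
- beaker: open glass beaker, 60 mm diameter, 70 mm high; bystander, leave it alone; origin at the centre of its underside
Not all that is in view belongs to the job. What is shaped like the jar_a but green or turquoise is not meant.

How it is judged:
By the outcome, as a careful person would: the job done as asked, in the order asked, and still so for the second after the job is handed in, with the robot touching nothing.
Of jar_a, jar_b, jar_c only 2 to 3 are there at a start; the rules pass over those that are not, and their reading is None.
Of done_a, done_b, done_c only 2 to 3 are there at a start; the rules pass over those that are not, and their reading is None.
At some moment in a run one of jar_a, jar_b, jar_c may be knocked a few centimetres aside while the robot is not near it.
It also fails if it takes over 210 s, if anything falls off the work surface, if the arm or the gripper's body presses on something with over 40 N, if the wrist force passes 120 N, or if a joint passes its speed limit or range.

ROBOT

A 6-joint arm with a two-finger parallel gripper is mounted at the origin on the work surface. World frame = base frame: x ahead of the robot, y to its left, z up, the work surface at z = 0. Lengths are in m, angles in rad, forces in N, time in s.
With the tool pointing down it reaches from about 0.325 to 0.75 m from the base axis. Payload 7.6 kg.
Tool frame: the origin (TCP) lies midway between the tips of the shut fingers; the grasp point (between the pads) lies 19 mm behind it (env.grasp_offset is the distance from the TCP to the grasp point, in m); z points along the fingers, y is the line along which they close (so a half turn about z gives the same grasp; the last joint's range is limited). The gripper opens to 85 mm and grips with 20 to 120 N. Pads are 22 mm wide; open, the fingers measure 114 mm over their backs; the gripper's body (76 mm by 85 mm) begins 54 mm behind the grasp point. The pads swing forward as they close: fully open they stand 13 mm farther back than shut.
Start: joints at [-1.212, 0.052, 1.401, -0, 1.689, -0.07], TCP at [0.218, -0.477, 0.231] pointing down, gripper open.
Joint ranges: [-2.9, 2.9], [-0.91, 2.17], [0.12, 2.37], [-1.06, 4.2], [0.26, 2.73], [-2.93, 2.93]. Speed limits (rad/s): [2.57, 2.57, 3.01, 3.14, 3.14, 3.14].

INTERFACE

Orientations are given as a unit quaternion [w, x, y, z].
In Python, from station import env gives the robot as it stands.
- The arm moves only by the tool move_arm, never from a script. Its argument "commands" is a list of rows, each an object with "delta_pos": the shift along the tool's x, y, z in m, a list of three; "turn": the turn about the tool's z in rad. In form: [{"delta_pos": [dx, dy, dz], "turn": turn}, ...]. A call has 1 to 10 rows; each row is the pose to reach, as a shift and turn from the pose commanded when the call began, along the tool's axes at that moment; what a row does not reach only later rows make up. A row lasts 1/12 s, in which the tool goes at most 41.7 mm and 7.16 degrees, less where a joint would pass 70% of its speed; a pose out of reach is approached as far as the arm can. A call with a gripper value outside its range is refused whole. "gripper" is the finger opening in m, from 0 to 0.0854, set as the call begins (left out, the last holds). The fingers move at their own pace and stop on an object; "newtons" is the grip in N (left out, the last holds). Time passes only in rows, so rows that repeat a pose let the fingers close. It gives the time, the measured TCP pose, the force, the opening and the grip force at its end, in the units of the state.
- env.read_state(): the state, without advancing time (a new reading comes with each control period).
- env.snapshot(name): name is "scene" or "top" or "wrist"; returns a dict with "color" (400x640x3 uint8, red, green, blue), "vertical_fov" (degrees; the focal length in pixels is half the picture's height over the tangent of half this angle, whatever the lens; pixels are square), "cx", "cy" (the principal point, pixels), "k1" (the pictures are not rectified: a ray, as slopes to the right and down, at radius r is drawn at 1 + k1 r^2 times it, then the intrinsics apply), "cam_to_world" (4x4, takes a point from camera to world coordinates); the wrist camera has in their place "hand_eye" (4x4, takes a point from camera to tool coordinates, whose origin is the TCP and whose axes are the flange's). Camera axes: x right, y up, looking along -z (the intrinsics and any distortion apply to the point x, -y, -z); pixel columns grow to the right and rows downward; lengths in m; the calibration is good to about 2 mm. A picture is of the moment at which its call begins: read the wrist's pose just before it. There is no depth.
- env.close_job(): hands the job in; it is judged then, once.
Trained networks look in a picture, given as the dict that the camera call returned (one of the last four; its "shot" number tells which), for a name from the list of things; names that differ only in an ending like _2 or _b are one class to them, and where a whole thing is asked for, a point or a joint stands for the part that bears it (a point fixed in the world has none). Each returns a list of dicts, best first, with "score" (0 to 1); they miss things now and then, are a little off and sometimes report something else, mostly with a low value. They report only what shows in the picture. A call takes as long as a camera call. They do not tell look-alikes from the thing itself.
- env.recognise(target, picture): "position" ([x, y, z] in m, in the coordinates of the camera as it stood for that picture, good to about 4 mm: the middle of the surface that is visible of it).
- env.regions_of(target, picture): "mask" (400x640 bool, what is visible of it).
- env.pinpoint(target, picture): "position" ([x, y, z] in m, in the coordinates of the camera as it stood for that picture, good to about 4 mm: a listed point, or the origin of a listed thing).
The state is a dict: "time": time; "qpos": joint angles; "qd": joint speeds; "joint_torque": joint torques, N m; "tool_pos": TCP position; "ee_rot": TCP orientation; "wrist_force": force on the tool from outside, world axes, zero at the start; "torque": the same for the moment, N m; "opening": finger opening in m; "grip_force": force on a finger pad.
Only numpy, scipy, OpenCV 4.12 (cv2) and the standard library are available. Lean on these libraries where they do the work, as an engineer would, in place of code of your own. Each camera call takes 0.05 s, during which the arm holds its last target. There are 200 camera calls.

## Working session

There is one attempt and no reset: what is moved stays moved. The work goes in short steps, Python scripts to look and compute and a tool call to move; the robot and the scene stay as the last step left them, time stands still between calls to the robot, and variables do not carry over. Pictures are saved under pics/ and viewed, at most 17 in all, crops included, and the job is handed in when it is done.

Besides the shell and the picture viewer there is one more tool, called after ">>>" as a command line: name --argument value ..., lists and objects as JSON in quotes. move_arm: Moves the arm, as the interface text tells. Its arguments: {"type":"object","properties":{"commands":{"type":"array","items":{"type":"object","properties":{"delta_pos":{"type":"array","items":{"type":"number"}},"turn":{"type":"number"}}}},"gripper":{"type":"number"},"newtons":{"type":"number"}},"required":["commands"]}

```bash
ls; mkdir -p pics
cat > h.py <<'E'
import numpy as np, cv2
from station import env
from scipy.spatial.transform import Rotation as R
def Rm(q): return R.from_quat([q[1],q[2],q[3],q[0]]).as_matrix()
def T_of(p):
    if "cam_to_world" in p: return np.array(p["cam_to_world"])
    s=env.read_state(); T=np.eye(4); T[:3,:3]=Rm(s["ee_rot"]); T[:3,3]=s["tool_pos"]
    return T@np.array(p["hand_eye"])
def snap(n,f=None):
    s=None
    p=env.snapshot(n); p["T"]=T_of(p)
    if f: cv2.imwrite(f"pics/{f}.png",p["color"][:,:,::-1])
    return p
def cam(p):
    f=200/np.tan(np.radians(p["vertical_fov"]/2)); return f
def w(p,c): return (p["T"]@np.r_[c,1])[:3]
def pix(p,X):
    c=np.linalg.inv(p["T"])@np.r_[X,1]; a=np.array([c[0],-c[1]])/-c[2]; a=a*(1+p["k1"]*(a@a))
    return a*cam(p)+[p["cx"],p["cy"]]
def ray(p,uv,z):
    d=(np.array(uv,float)-[p["cx"],p["cy"]])/cam(p); a=d.copy()
    for _ in range(20): a=d/(1+p["k1"]*(a@a))
    v=p["T"][:3,:3]@np.array([a[0],-a[1],-1]); o=p["T"][:3,3]; return o+v*(z-o[2])/v[2]
def find(p,n,fn="pinpoint"):
    return [(round(r["score"],2),w(p,r["position"]).round(4),pix(p,w(p,r["position"])).round(0)) for r in getattr(env,fn)(n,p)]
E
cat > a.py <<'E'
from h import *
print(env.read_state())
for c in ["top","scene"]:
    p=snap(c,c+"0"); print(c,p["T"].round(3).tolist(),p["vertical_fov"],p["k1"])
    for n in "jar_a done_a tray shaker pocket0 pocket1 pocket2 hole_entry hole_exit rod rod_tip rod_shoulder pod plunger_top amber1 beaker".split():
        print(n,*find(p,n),sep="\n   ")
E
python3 a.py
```

```text
pics
{'time': 0.0, 'qpos': array([-1.21227133e+00,  5.28393951e-02,  1.40169601e+00,  1.18242561e-05,
        1.68861967e+00, -7.02464671e-02]), 'qd': array([-0.0001084 , -0.00099147,  0.00160486,  0.00184953, -0.00046224,
       -0.00020986]), 'joint_torque': array([-1.47568164e-03, -3.81672049e+01, -3.60187268e+01, -1.63033910e-04,
        6.20126899e-03, -2.08117427e-06]), 'tool_pos': array([ 0.21821604, -0.47717503,  0.23048556]), 'ee_rot': array([-7.73949654e-04,  9.77106817e-01,  2.12747874e-01, -1.06402374e-04]), 'wrist_force': array([-0.34296594,  1.11983101,  0.2117543 ]), 'torque': array([-0.01526396, -0.03348902, -0.04064322]), 'grip_force': 0.0, 'opening': 0.08536310936553462}
top [[-0.011, 0.996, -0.092, 0.464], [-1.0, -0.009, 0.023, 0.026], [0.022, 0.092, 0.995, 1.092], [0.0, 0.0, 0.0, 1.0]] 57.838343946165125 -0.06847218354924503
jar_a
   (0.8, array([0.5818, 0.4281, 0.0006]), array([176., 196.]))
   (0.72, array([0.5659, 0.3452, 0.0024]), array([203., 200.]))
   (0.55, array([ 6.434e-01,  3.041e-01, -1.000e-04]), array([217., 175.]))
   (0.54, array([ 0.6101, -0.113 ,
[... 4434 characters left out ...]
ray([ 0.5037, -0.3963, -0.0011]), array([167., 271.]))
rod_shoulder
   (0.82, array([0.4263, 0.1313, 0.0074]), array([357., 198.]))
pod
   (0.96, array([ 5.038e-01, -3.963e-01, -1.000e-04]), array([166., 270.]))
   (0.64, array([0.5658, 0.348 , 0.0007]), array([450., 218.]))
plunger_top
   (0.48, array([ 0.4998, -0.3879,  0.1435]), array([154., 231.]))
amber1
   (0.57, array([ 0.6349, -0.3039,  0.0021]), array([212., 305.]))
beaker
   (0.71, array([0.4439, 0.4279, 0.0007]), array([454., 181.]))
   (0.68, array([ 0.5962, -0.0237,  0.1034]), array([323., 236.]))
   (0.51, array([ 0.6029, -0.0996,  0.0343]), array([293., 264.]))
   (0.35, array([ 0.6003, -0.0555,  0.0308]), array([311., 259.]))
```

```bash
cd pics; python3 -c "
import cv2
a=cv2.imread('top0.png');cv2.imwrite('c1.png',cv2.resize(a[130:290,140:500],(792,352),interpolation=2))
b=cv2.imread('scene0.png');cv2.imwrite('c2.png',cv2.resize(b[150:330,130:530],(800,360),interpolation=2))"
```

```text
(no output)
```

View pics/c1.png

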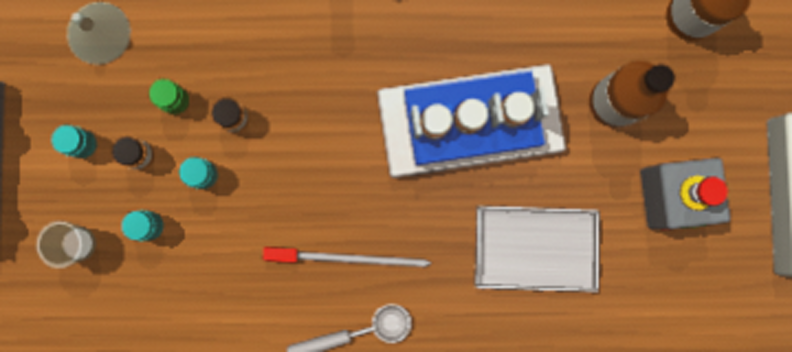

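View pics/c2.png

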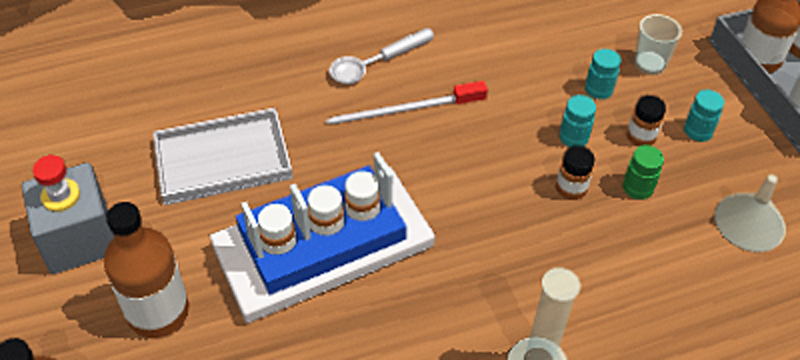

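The pictures show three white caps in the carrier (top picture 337,186 / 351,184 / 372,181).

Jar-shaped candidates in the top picture:
- Black caps: (198,199) and (244,182). These match the description.
- Green: (216,173).
- Turquoise: (172,194), (230,208) and (204,232). The green and turquoise ones are look-alikes and stay where they are.

The enlarged crop confirms this, so there are two fresh jars. Next I take a close look over the carrier.

```bash
cat >> h.py <<'E'
def go(*wps):
    "waypoints (x,y,z,phi): deltas in current tool frame"
    s=env.read_state(); M=Rm(s["ee_rot"]); t=s["tool_pos"]; ph=np.arctan2(M[1,0],M[0,0])
    print("t %.2f"%s["time"],"tcp",t.round(4),"phi %.4f"%ph,"F",s["wrist_force"].round(1),"open %.4f"%s["opening"],"zaxis",M[:,2].round(4))
    for a in wps:
        d=M.T@(np.array(a[:3])-t); print(a,"->",d.round(4).tolist(),"turn %.3f"%-(a[3]-ph))
E
python3 -c "
from h import *
go((.605,-.11,.32,1.70))"
```

```text
t 1.70 tcp [ 0.2183 -0.4775  0.2313] phi 0.4288 F [ 0.3  0.2 -0. ] open 0.0858 zaxis [ 1.e-04 -2.e-04 -1.e+00]
(0.605, -0.11, 0.32, 1.7) -> [0.5045, -0.1734, -0.0887] turn -1.271
```

>>> move_arm --commands '[{"delta_pos":[0,0,-0.04],"turn":-0.12},{"delta_pos":[0.505,-0.173,-0.089],"turn":-1.271},{"delta_pos":[0.505,-0.173,-0.089],"turn":-1.271},{"delta_pos":[0.505,-0.173,-0.089],"turn":-1.271},{"delta_pos":[0.505,-0.173,-0.089],"turn":-1.271},{"delta_pos":[0.505,-0.173,-0.089],"turn":-1.271},{"delta_pos":[0.505,-0.173,-0.089],"turn":-1.271},{"delta_pos":[0.505,-0.173,-0.089],"turn":-1.271},{"delta_pos":[0.505,-0.173,-0.089],"turn":-1.271},{"delta_pos":[0.505,-0.173,-0.089],"turn":-1.271}]'

```text
time: 2.53
tool_pos: [0.4905, -0.2187, 0.306]
ee_rot: [0.0, 0.667, 0.745, 0.0]
wrist_force: [0.5, -1.0, 0.7]
opening: 0.0853
grip_force: 0.0
```

>>> move_arm --commands '[{"delta_pos":[0.096,0.126,-0.014],"turn":-0.02},{"delta_pos":[0.096,0.126,-0.014],"turn":-0.02},{"delta_pos":[0.096,0.126,-0.014],"turn":-0.02},{"delta_pos":[0.096,0.126,-0.014],"turn":-0.02},{"delta_pos":[0.096,0.126,-0.014],"turn":-0.02},{"delta_pos":[0.096,0.126,-0.014],"turn":-0.02}]'

```text
time: 3.03
tool_pos: [0.6056, -0.1106, 0.3186]
ee_rot: [-0.001, 0.661, 0.75, -0.0]
wrist_force: [-0.1, -0.9, 0.8]
opening: 0.0852
grip_force: 0.0
```

```bash
cat > b.py <<'E'
from h import *
import sys
p=snap("wrist",sys.argv[1]); print(cam(p),p["k1"]); print(p["T"].round(3).tolist())
for n in sys.argv[2:]: print(n,*find(p,n),sep="\n   ")
go()
E
python3 b.py w1 done_a pocket0 hole_entry hole_exit shaker
```

```text
343.131080511606 -0.02724824514730958
[[0.992, -0.119, -0.034, 0.597], [0.124, 0.953, 0.276, -0.042], [-0.001, -0.278, 0.961, 0.461], [0.0, 0.0, 0.0, 1.0]]
done_a
   (0.95, array([ 0.5993, -0.0595,  0.0357]), array([321., 117.]))
   (0.73, array([ 0.607 , -0.1047,  0.0356]), array([323., 155.]))
   (0.62, array([ 0.6128, -0.1648,  0.0327]), array([321., 201.]))
pocket0
   (0.74, array([ 0.5986, -0.0568,  0.0359]), array([321., 115.]))
hole_entry
   (0.89, array([ 0.5973, -0.0294,  0.1076]), array([323.,  89.]))
   (0.36, array([ 0.4139, -0.054 ,  0.0067]), array([177.,  93.]))
hole_exit
   (0.6, array([ 0.6212, -0.1935,  0.1068]), array([325., 245.]))
shaker
   (0.57, array([ 0.4159, -0.0529,  0.0044]), array([179.,  93.]))
t 3.33 tcp [ 0.6042 -0.1131  0.3201] phi 1.6922 F [-0.3  0.  -0.2] open 0.0850 zaxis [ 7.e-04 -4.e-04 -1.e+00]
```

View pics/w1.png

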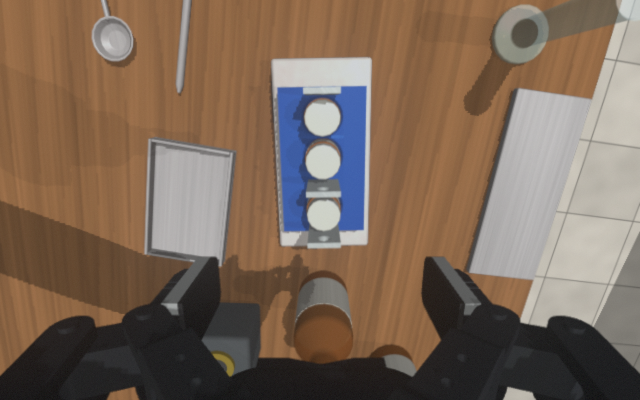

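The wrist view shows caps at (322,117), (322,160) and (323,214). The plates are at rows 90, 187 and 240, and the tray is at (191,200).

```bash
cat >> h.py <<'E'
def blobs(p,mask,z,amin=100,roi=None):
    m=mask.astype(np.uint8)
    if roi: mm=np.zeros_like(m); mm[roi[1]:roi[3],roi[0]:roi[2]]=1; m*=mm
    n,_,st,ce=cv2.connectedComponentsWithStats(m)
    return [(ce[i].round(1),st[i,4],st[i,2:4],ray(p,ce[i],z).round(4)) for i in range(1,n) if st[i,4]>=amin]
E
cat > c.py <<'E'
from h import *
p=snap("wrist"); c=p["color"].astype(int)
m=(c.min(2)>190)
for b in blobs(p,m,.097,100,(270,60,375,250)): print(*b)
q=snap("top"); c=q["color"].astype(int)
for b in blobs(q,(c.min(2)>190),.097,20,(310,160,400,220)): print(*b)
for n in ("hole_entry","hole_exit"): print(n,find(p,n))
go()
E
python3 c.py
```

```text
[330.4  96.3] 3100 [ 96 181] [ 0.6059 -0.0366  0.097 ]
[323.3 115.2] 864 [34 32] [ 0.6011 -0.0562  0.097 ]
[324.1 158.7] 823 [33 32] [ 0.6075 -0.101   0.097 ]
[325.1 212. ] 709 [31 29] [ 0.616  -0.1604  0.097 ]
[291.  235.7] 161 [18 11] [ 0.581  -0.1934  0.097 ]
[319.9 189.1] 387 [16 39] [ 0.5858 -0.0055  0.097 ]
[371.7 178.3] 26 [ 5 11] [ 0.615  -0.1505  0.097 ]
[338.5 183.6] 115 [12 12] [ 0.6007 -0.0573  0.097 ]
hole_entry [(0.8, array([ 0.597 , -0.026 ,  0.1068]), array([323.,  84.]))]
hole_exit [(0.66, array([ 0.6201, -0.1919,  0.1071]), array([325., 242.]))]
t 3.53 tcp [ 0.6045 -0.1125  0.3198] phi 1.6930 F [ 0.5 -0.2 -0. ] open 0.0855 zaxis [ 4.e-04 -2.e-04 -1.e+00]
```

```bash
python3 -c "
from h import *
go((.601,-.056,.13,1.71),(.601,-.056,.06,1.71))"
```

```text
t 3.53 tcp [ 0.6045 -0.1125  0.3198] phi 1.6930 F [ 0.5 -0.2 -0. ] open 0.0855 zaxis [ 4.e-04 -2.e-04 -1.e+00]
(0.601, -0.056, 0.13, 1.71) -> [0.0566, 0.0034, 0.1898] turn -0.017
(0.601, -0.056, 0.06, 1.71) -> [0.0566, 0.0034, 0.2598] turn -0.017
```

>>> move_arm --commands '[{"delta_pos":[0.0565,0.0035,0.04],"turn":-0.017},{"delta_pos":[0.0565,0.0035,0.08],"turn":-0.017},{"delta_pos":[0.0565,0.0035,0.12],"turn":-0.017},{"delta_pos":[0.0565,0.0035,0.16],"turn":-0.017},{"delta_pos":[0.0565,0.0035,0.19],"turn":-0.017},{"delta_pos":[0.0565,0.0035,0.22],"turn":-0.017},{"delta_pos":[0.0565,0.0035,0.245],"turn":-0.017},{"delta_pos":[0.0565,0.0035,0.26],"turn":-0.017},{"delta_pos":[0.0565,0.0035,0.26],"turn":-0.017}]'

```text
time: 4.28
tool_pos: [0.5987, -0.0554, 0.055]
ee_rot: [-0.003, 0.656, 0.755, -0.002]
wrist_force: [-1.0, 0.0, -0.3]
opening: 0.0853
grip_force: 0.0
```

>>> move_arm --commands '[{"delta_pos":[0,0,0],"turn":0},{"delta_pos":[0,0,0],"turn":0},{"delta_pos":[0,0,0],"turn":0},{"delta_pos":[0,0,0],"turn":0},{"delta_pos":[0,0,0],"turn":0},{"delta_pos":[0,0,0],"turn":0},{"delta_pos":[0,0,0],"turn":0},{"delta_pos":[0,0,0],"turn":0}]' --gripper 0.02 --newtons 30

```text
time: 4.95
tool_pos: [0.602, -0.0557, 0.0616]
ee_rot: [0.001, 0.656, 0.755, 0.001]
wrist_force: [-2.7, 0.5, 6.8]
opening: 0.0389
grip_force: 29.8
```

```bash
python3 -c "
from h import *
p=snap('top'); p2=p
go((.6,-.056,.165,1.71),(.435,-.25,.165,1.58),(.435,-.25,.035,1.58))
import numpy as np
q=dict(p); 
T=np.array([[0.992,-0.119,-0.034,0.597],[0.124,0.953,0.276,-0.042],[-0.001,-0.278,0.961,0.461],[0,0,0,1]])
s=env.snapshot('wrist'); s['T']=T
for uv in ((149,140),(234,151),(219,265),(147,255)): print(ray(s,uv,.02).round(3))
for uv in ((478,207),(598,210),(598,291),(475,289)): print(ray(p,(uv[0]/2.2+140,uv[1]/2.2+130),.02).round(3))
"
```

```text
t 5.00 tcp [ 0.602  -0.0557  0.0616] phi 1.7109 F [-3.5 -0.   5.7] open 0.0389 zaxis [ 2.5e-03 -4.0e-04 -1.0e+00]
(0.6, -0.056, 0.165, 1.71) -> [-0.0001, -0.0018, -0.1034] turn 0.001
(0.435, -0.25, 0.165, 1.58) -> [-0.1692, -0.1923, -0.1038] turn 0.131
(0.435, -0.25, 0.035, 1.58) -> [-0.1691, -0.1926, 0.0262] turn 0.131
[ 0.384 -0.115  0.02 ]
[ 0.494 -0.116  0.02 ]
[ 0.481 -0.281  0.02 ]
[ 0.379 -0.278  0.02 ]
[ 0.49  -0.118  0.02 ]
[ 0.483 -0.281  0.02 ]
[ 0.374 -0.278  0.02 ]
[ 0.38  -0.111  0.02 ]
```

>>> move_arm --commands '[{"delta_pos":[0,0,-0.03],"turn":0},{"delta_pos":[0,0,-0.07],"turn":0},{"delta_pos":[0,0,-0.105],"turn":0},{"delta_pos":[-0.03,-0.03,-0.105],"turn":0.02},{"delta_pos":[-0.055,-0.06,-0.105],"turn":0.04},{"delta_pos":[-0.08,-0.09,-0.105],"turn":0.06},{"delta_pos":[-0.105,-0.12,-0.105],"turn":0.08},{"delta_pos":[-0.13,-0.15,-0.105],"turn":0.1},{"delta_pos":[-0.15,-0.175,-0.105],"turn":0.12},{"delta_pos":[-0.166,-0.196,-0.1],"turn":0.131}]'

```text
time: 5.88
tool_pos: [0.4291, -0.2492, 0.1611]
ee_rot: [0.002, 0.705, 0.709, 0.0]
wrist_force: [0.5, 0.1, -0.8]
opening: 0.0385
grip_force: 31.3
```

```bash
python3 -c "
from h import *
go((.431,-.247,.032,1.58))"
```

```text
t 5.88 tcp [ 0.4291 -0.2492  0.1611] phi 1.5775 F [ 0.5  0.1 -0.8] open 0.0385 zaxis [ 0.0023 -0.0021 -1.    ]
(0.431, -0.247, 0.032, 1.58) -> [0.0025, 0.0016, 0.1291] turn -0.002
```

>>> move_arm --commands '[{"delta_pos":[0.002,0.0,0.03],"turn":0},{"delta_pos":[0.002,0.0,0.06],"turn":0},{"delta_pos":[0.002,0.0,0.09],"turn":0},{"delta_pos":[0.002,0.0,0.11],"turn":0},{"delta_pos":[0.002,0.0,0.12],"turn":0},{"delta_pos":[0.002,0.0,0.127],"turn":0},{"delta_pos":[0.002,0.0,0.129],"turn":0},{"delta_pos":[0.002,0.0,0.129],"turn":0}]'

```text
time: 6.55
tool_pos: [0.431, -0.2457, 0.0315]
ee_rot: [0.001, 0.704, 0.71, 0.0]
wrist_force: [-0.3, -0.0, -1.1]
opening: 0.0388
grip_force: 31.3
```

>>> move_arm --commands '[{"delta_pos":[0,0,0],"turn":0},{"delta_pos":[0,0,0],"turn":0},{"delta_pos":[0,0,0],"turn":0},{"delta_pos":[0,0,-0.03],"turn":0},{"delta_pos":[0,0,-0.07],"turn":0},{"delta_pos":[0,0,-0.1],"turn":0}]' --gripper 0.06

```text
time: 7.05
tool_pos: [0.4307, -0.2455, 0.1335]
ee_rot: [0.001, 0.704, 0.71, 0.0]
wrist_force: [-0.1, -0.5, 0.8]
opening: 0.0602
grip_force: 0.0
```

```bash
python3 -c "
from h import *
go((.6075,-.101,.14,1.71),(.6075,-.101,.063,1.71))
p=snap('top','t2')
c=p['color'].astype(int)
for b in blobs(p,(c.min(2)>190),.066,30,(355,190,420,270)): print(*b)
import cv2; cv2.imwrite('pics/t2c.png',cv2.resize(p['color'][150:280,300:480,::-1],None,fx=4,fy=4))
"
```

```text
t 7.05 tcp [ 0.4307 -0.2455  0.1335] phi 1.5799 F [-0.1 -0.5  0.8] open 0.0602 zaxis [ 0.0017 -0.0012 -1.    ]
(0.6075, -0.101, 0.14, 1.71) -> [0.1429, 0.1781, -0.0064] turn -0.130
(0.6075, -0.101, 0.063, 1.71) -> [0.1429, 0.178, 0.0706] turn -0.130
[391.9 193.8] 46 [7 8] [ 0.5742 -0.2133  0.066 ]
[377.7 243.8] 960 [48 31] [ 0.4319 -0.1684  0.066 ]
[404.9 242.9] 132 [13 15] [ 0.4333 -0.2467  0.066 ]
```

View pics/t2c.png

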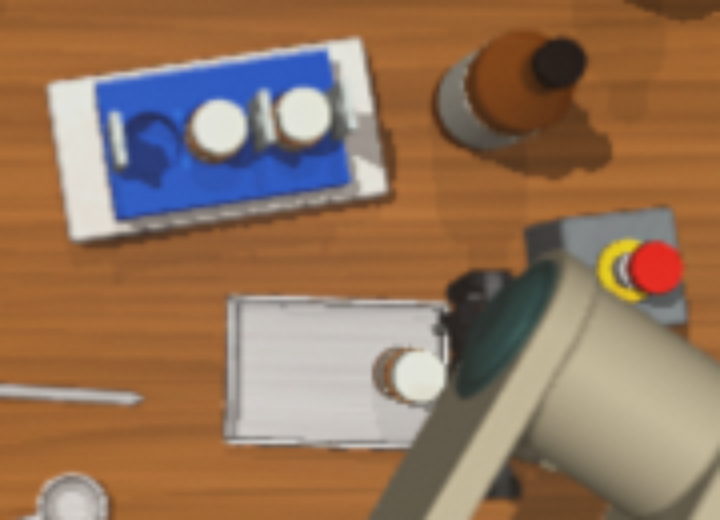

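The first jar stands upright in the tray at (415,375 in the crop), and two jars remain in the carrier. Next is pocket 1.

>>> move_arm --commands '[{"delta_pos":[0.03,0.03,-0.03],"turn":-0.03},{"delta_pos":[0.05,0.06,-0.03],"turn":-0.06},{"delta_pos":[0.08,0.09,-0.03],"turn":-0.1},{"delta_pos":[0.105,0.125,-0.03],"turn":-0.13},{"delta_pos":[0.125,0.155,-0.02],"turn":-0.13},{"delta_pos":[0.143,0.178,-0.01],"turn":-0.13},{"delta_pos":[0.143,0.178,0.015],"turn":-0.13},{"delta_pos":[0.143,0.178,0.045],"turn":-0.13},{"delta_pos":[0.143,0.178,0.067],"turn":-0.13},{"delta_pos":[0.143,0.178,0.069],"turn":-0.13}]' --gripper 0.075

```text
time: 7.93
tool_pos: [0.6045, -0.0999, 0.0561]
ee_rot: [-0.004, 0.656, 0.755, -0.002]
wrist_force: [-0.5, 0.6, -1.6]
opening: 0.0752
grip_force: 0.0
```

>>> move_arm --commands '[{"delta_pos":[0,0,0],"turn":0},{"delta_pos":[0,0,0],"turn":0},{"delta_pos":[0,0,0],"turn":0},{"delta_pos":[0,0,0],"turn":0},{"delta_pos":[0,0,0],"turn":0},{"delta_pos":[0,0,0],"turn":0}]' --gripper 0.02

```text
time: 8.43
tool_pos: [0.6083, -0.1015, 0.0644]
ee_rot: [0.002, 0.656, 0.754, 0.001]
wrist_force: [-2.2, -1.7, 7.1]
opening: 0.0389
grip_force: 30.3
```

```bash
python3 -c "
from h import *
go((.6075,-.101,.165,1.71),(.433,-.197,.165,1.58),(.433,-.197,.035,1.58))
"
```

```text
t 8.43 tcp [ 0.6083 -0.1015  0.0644] phi 1.7094 F [-2.2 -1.7  7.1] open 0.0389 zaxis [ 0.0042 -0.0016 -1.    ]
(0.6075, -0.101, 0.165, 1.71) -> [0.0003, -0.0003, -0.1006] turn -0.001
(0.433, -0.197, 0.165, 1.58) -> [-0.0706, -0.1864, -0.1012] turn 0.129
(0.433, -0.197, 0.035, 1.58) -> [-0.0703, -0.1869, 0.0288] turn 0.129
```

>>> move_arm --commands '[{"delta_pos":[0,0,-0.03],"turn":0},{"delta_pos":[0,0,-0.07],"turn":0},{"delta_pos":[0,0,-0.1],"turn":0},{"delta_pos":[-0.01,-0.035,-0.1],"turn":0.02},{"delta_pos":[-0.025,-0.07,-0.1],"turn":0.05},{"delta_pos":[-0.04,-0.105,-0.1],"turn":0.08},{"delta_pos":[-0.055,-0.14,-0.1],"turn":0.11},{"delta_pos":[-0.065,-0.165,-0.1],"turn":0.129},{"delta_pos":[-0.07,-0.186,-0.1],"turn":0.129},{"delta_pos":[-0.07,-0.187,-0.08],"turn":0.129}]'

```text
time: 9.27
tool_pos: [0.431, -0.1985, 0.146]
ee_rot: [0.004, 0.705, 0.71, 0.001]
wrist_force: [-0.3, -0.7, -2.4]
opening: 0.0385
grip_force: 32.1
```

```bash
python3 -c "
from h import *
go((.433,-.197,.034,1.58))
"
```

```text
t 9.27 tcp [ 0.431  -0.1985  0.146 ] phi 1.5778 F [-0.3 -0.7 -2.4] open 0.0385 zaxis [ 0.007  -0.0048 -1.    ]
(0.433, -0.197, 0.034, 1.58) -> [0.002, 0.0013, 0.112] turn -0.002
```

>>> move_arm --commands '[{"delta_pos":[0.001,0.001,0.03],"turn":0},{"delta_pos":[0.001,0.001,0.06],"turn":0},{"delta_pos":[0.001,0.001,0.085],"turn":0},{"delta_pos":[0.001,0.001,0.1],"turn":0},{"delta_pos":[0.001,0.001,0.107],"turn":0},{"delta_pos":[0.001,0.001,0.11],"turn":0},{"delta_pos":[0.001,0.001,0.11],"turn":0},{"delta_pos":[0.001,0.001,0.11],"turn":0}]'

```text
time: 9.93
tool_pos: [0.4333, -0.1954, 0.033]
ee_rot: [0.001, 0.704, 0.711, 0.0]
wrist_force: [-1.2, -0.3, 1.8]
opening: 0.0391
grip_force: 32.6
```

>>> move_arm --commands '[{"delta_pos":[0,0,0],"turn":0},{"delta_pos":[0,0,0],"turn":0},{"delta_pos":[0,0,0],"turn":0},{"delta_pos":[0,0,-0.03],"turn":0},{"delta_pos":[0,0,-0.07],"turn":0},{"delta_pos":[0,0,-0.105],"turn":0}]' --gripper 0.06

```text
time: 10.43
tool_pos: [0.4323, -0.1947, 0.1382]
ee_rot: [-0.0, 0.704, 0.711, -0.0]
wrist_force: [1.4, -0.9, 0.3]
opening: 0.0599
grip_force: 0.0
```

```bash
python3 -c "
from h import *
go((.616,-.1605,.15,1.71),(.616,-.1605,.063,1.71))
"
```

```text
t 10.43 tcp [ 0.4323 -0.1947  0.1382] phi 1.5809 F [ 1.4 -0.9  0.3] open 0.0599 zaxis [-4.e-04  3.e-04 -1.e+00]
(0.616, -0.1605, 0.15, 1.71) -> [0.0324, 0.184, -0.0119] turn -0.129
(0.616, -0.1605, 0.063, 1.71) -> [0.0324, 0.1841, 0.0751] turn -0.129
```

>>> move_arm --commands '[{"delta_pos":[0.005,0.03,-0.02],"turn":-0.03},{"delta_pos":[0.01,0.065,-0.025],"turn":-0.06},{"delta_pos":[0.02,0.105,-0.025],"turn":-0.1},{"delta_pos":[0.028,0.145,-0.025],"turn":-0.13},{"delta_pos":[0.032,0.175,-0.02],"turn":-0.13},{"delta_pos":[0.0325,0.184,-0.01],"turn":-0.13},{"delta_pos":[0.0325,0.184,0.02],"turn":-0.13},{"delta_pos":[0.0325,0.184,0.05],"turn":-0.13},{"delta_pos":[0.0325,0.184,0.07],"turn":-0.13},{"delta_pos":[0.0325,0.184,0.074],"turn":-0.13}]' --gripper 0.075

```text
time: 11.27
tool_pos: [0.6139, -0.1597, 0.0574]
ee_rot: [-0.004, 0.656, 0.755, -0.002]
wrist_force: [-0.9, 0.4, -0.5]
opening: 0.0751
grip_force: 0.0
```

>>> move_arm --commands '[{"delta_pos":[0,0,0],"turn":0},{"delta_pos":[0,0,0],"turn":0},{"delta_pos":[0,0,0],"turn":0},{"delta_pos":[0,0,0],"turn":0},{"delta_pos":[0,0,0],"turn":0},{"delta_pos":[0,0,0],"turn":0}]' --gripper 0.02

```text
time: 11.77
tool_pos: [0.617, -0.1611, 0.0654]
ee_rot: [0.002, 0.656, 0.755, 0.001]
wrist_force: [-3.4, -0.1, 6.2]
opening: 0.0382
grip_force: 30.4
```

```bash
python3 -c "
from h import *
go((.616,-.1605,.165,1.71),(.435,-.1465,.165,1.58),(.435,-.1465,.035,1.58))
"
```

```text
t 11.77 tcp [ 0.617  -0.1611  0.0654] phi 1.7106 F [-3.4 -0.1  6.2] open 0.0382 zaxis [ 0.0031 -0.0014 -1.    ]
(0.616, -0.1605, 0.165, 1.71) -> [0.0006, -0.0006, -0.0996] turn 0.001
(0.435, -0.1465, 0.165, 1.58) -> [0.0397, -0.1779, -0.1002] turn 0.131
(0.435, -0.1465, 0.035, 1.58) -> [0.0399, -0.1783, 0.0298] turn 0.131
```

>>> move_arm --commands '[{"delta_pos":[0,0,-0.03],"turn":0},{"delta_pos":[0,0,-0.07],"turn":0},{"delta_pos":[0,0,-0.1],"turn":0},{"delta_pos":[0.01,-0.035,-0.1],"turn":0.03},{"delta_pos":[0.018,-0.07,-0.1],"turn":0.06},{"delta_pos":[0.025,-0.105,-0.1],"turn":0.09},{"delta_pos":[0.033,-0.14,-0.1],"turn":0.12},{"delta_pos":[0.038,-0.165,-0.1],"turn":0.13},{"delta_pos":[0.04,-0.177,-0.1],"turn":0.13},{"delta_pos":[0.04,-0.178,-0.08],"turn":0.13}]'

```text
time: 12.6
tool_pos: [0.4349, -0.1467, 0.1473]
ee_rot: [0.005, 0.704, 0.71, 0.002]
wrist_force: [0.1, -0.8, -0.8]
opening: 0.0383
grip_force: 31.2
```

```bash
python3 -c "
from h import *
go((.435,-.1465,.0355,1.58))
"
```

```text
t 12.60 tcp [ 0.4349 -0.1467  0.1473] phi 1.5800 F [ 0.1 -0.8 -0.8] open 0.0383 zaxis [ 0.0089 -0.004  -1.    ]
(0.435, -0.1465, 0.0355, 1.58) -> [0.0006, -0.0008, 0.1118] turn 0.000
```

>>> move_arm --commands '[{"delta_pos":[0,0,0.03],"turn":0},{"delta_pos":[0,0,0.06],"turn":0},{"delta_pos":[0,0,0.085],"turn":0},{"delta_pos":[0,0,0.1],"turn":0},{"delta_pos":[0,0,0.107],"turn":0},{"delta_pos":[0,0,0.11],"turn":0},{"delta_pos":[0,0,0.11],"turn":0},{"delta_pos":[0,0,0.11],"turn":0}]'

```text
time: 13.27
tool_pos: [0.4353, -0.1462, 0.034]
ee_rot: [0.001, 0.704, 0.711, 0.001]
wrist_force: [1.2, 0.3, -2.0]
opening: 0.0383
grip_force: 32.1
```

>>> move_arm --commands '[{"delta_pos":[0,0,0],"turn":0},{"delta_pos":[0,0,0],"turn":0},{"delta_pos":[0,0,0],"turn":0},{"delta_pos":[0,0,-0.03],"turn":0},{"delta_pos":[0,0,-0.07],"turn":0},{"delta_pos":[0,0,-0.11],"turn":0},{"delta_pos":[0,0,-0.15],"turn":0}]' --gripper 0.06

```text
time: 13.85
tool_pos: [0.434, -0.1457, 0.1845]
ee_rot: [0.0, 0.704, 0.711, -0.0]
wrist_force: [1.1, 0.4, -0.3]
opening: 0.06
grip_force: 0.0
```

```bash
cat > d.py <<'E'
from h import *
import sys
p=snap('top','t_'+sys.argv[1])
for n,z in (('jar_a',0),):
    for r in find(p,n): print(*r, p["color"][tuple(np.clip(pix(p,r[1]+[0,0,.062]).astype(int)[::-1],0,[399,639]))])
c=p['color'].astype(int)
print("dark"); [print(*b) for b in blobs(p,c.max(2)<60,.062,20,(150,150,270,260))]
print("white"); [print(*b) for b in blobs(p,c.min(2)>190,.066,30,(355,220,420,270))]
cv2.imwrite(f'pics/t_{sys.argv[1]}c.png',cv2.resize(p['color'][150:270,160:440,::-1],None,fx=2.85,fy=2.85))
go((.6187,.2165,.2,1.71))
E
python3 d.py 3
```

```text
0.78 [0.6165 0.216  0.0007] [246. 184.] [61 51 44]
0.76 [0.5679 0.3473 0.0007] [203. 200.] [65 58 51]
0.63 [5.790e-01 4.265e-01 1.000e-04] [177. 197.] [ 59 195 184]
0.63 [ 0.6439  0.2972 -0.0008] [220. 175.] [ 68 174  76]
0.6 [0.4702 0.3268 0.001 ] [209. 232.] [ 55 186 175]
0.53 [0.5436 0.2583 0.0023] [232. 208.] [ 58 190 179]
dark
[222.2 177.5] 24 [ 8 10] [0.626  0.2739 0.062 ]
[244.9 181.8] 56 [ 9 12] [0.6132 0.2084 0.062 ]
[201.1 200.5] 31 [ 9 11] [0.5604 0.3336 0.062 ]
white
[364.5 231.3] 65 [9 9] [ 0.4679 -0.1317  0.066 ]
t 13.95 tcp [ 0.4373 -0.1471  0.1905] phi 1.5808 F [-0.2  0.   0.3] open 0.0601 zaxis [ 0.0128 -0.0055 -0.9999]
(0.6187, 0.2165, 0.2, 1.71) -> [0.3617, 0.1851, -0.0092] turn -0.129
```

View pics/t_3c.png

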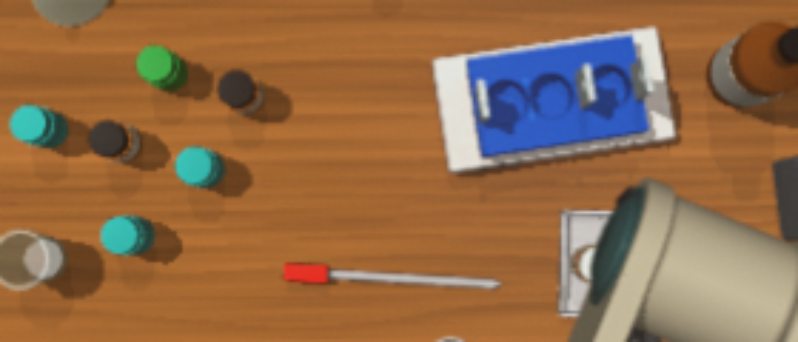

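>>> move_arm --commands '[{"delta_pos":[0.362,0.185,-0.01],"turn":-0.129},{"delta_pos":[0.362,0.185,-0.01],"turn":-0.129},{"delta_pos":[0.362,0.185,-0.01],"turn":-0.129},{"delta_pos":[0.362,0.185,-0.01],"turn":-0.129},{"delta_pos":[0.362,0.185,-0.01],"turn":-0.129},{"delta_pos":[0.362,0.185,-0.01],"turn":-0.129},{"delta_pos":[0.362,0.185,-0.01],"turn":-0.129},{"delta_pos":[0.362,0.185,-0.01],"turn":-0.129},{"delta_pos":[0.362,0.185,-0.01],"turn":-0.129},{"delta_pos":[0.362,0.185,-0.01],"turn":-0.129}]' --gripper 0.075

```text
time: 14.78
tool_pos: [0.6163, 0.2211, 0.1918]
ee_rot: [-0.0, 0.656, 0.755, 0.0]
wrist_force: [-0.2, -0.1, -0.1]
opening: 0.075
grip_force: 0.0
```

>>> move_arm --commands '[{"delta_pos":[0,0,0],"turn":0},{"delta_pos":[0,0,0],"turn":0},{"delta_pos":[0,0,0],"turn":0}]'

```text
time: 15.03
tool_pos: [0.6156, 0.2175, 0.192]
ee_rot: [-0.0, 0.656, 0.754, -0.0]
wrist_force: [-0.5, -0.6, -0.4]
opening: 0.075
grip_force: 0.0
```

```bash
cat > e.py <<'E'
from h import *
import sys
for _ in range(2):
    p=snap('wrist','w_'+sys.argv[1]); c=p['color'].astype(int)
    for r in find(p,'jar_a'): print(*r, p["color"][tuple(np.clip(pix(p,r[1]+[0,0,.062]).astype(int)[::-1],0,[399,639]))])
    [print(*b) for b in blobs(p,(c.max(2)<90)&(c.max(2)-c.min(2)<35),.062,300,(100,0,540,230))]
go()
E
python3 e.py 4
```

```text
0.86 [ 0.5403  0.2575 -0.0011] [248. 123.] [ 75 167 161]
0.72 [0.6435 0.2962 0.0026] [361.  97.] [ 82 161  92]
0.7 [ 0.4691  0.3338 -0.0026] [177.  27.] [ 72 167 162]
0.64 [ 5.690e-01  3.479e-01 -1.000e-04] [288.  25.] [63 59 58]
0.57 [ 0.6173  0.211  -0.0014] [321. 181.] [55 47 44]
[278.8  17.4] 1747 [51 41] [0.5687 0.3408 0.062 ]
[182.9  40.1] 552 [43 31] [0.5003 0.3164 0.062 ]
[320.6 189.6] 1616 [46 46] [0.6163 0.2179 0.062 ]
0.97 [6.412e-01 2.994e-01 3.000e-04] [359.  93.] [ 84 162  93]
0.82 [ 0.5415  0.2559 -0.0019] [249. 125.] [ 76 168 161]
0.62 [ 0.5675  0.3468 -0.0021] [286.  27.] [64 58 56]
0.6 [ 0.6124  0.2145 -0.0025] [316. 176.] [57 49 45]
0.58 [0.4712 0.3358 0.0008] [177.  24.] [ 72 167 162]
[278.6  17. ] 1704 [52 40] [0.5687 0.341  0.062 ]
[182.7  39.5] 563 [44 30] [0.5002 0.3166 0.062 ]
[320.5 188.3] 1605 [46 46] [0.6163 0.2186 0.062 ]
t 15.23 tcp [0.6157 0.2168 0.1932] phi 1.7083 F [ 0.1 -0.5 -1. ] open 0.0750 zaxis [ 9.e-04  1.e-04 -1.e+00]
```

View pics/w_4.png

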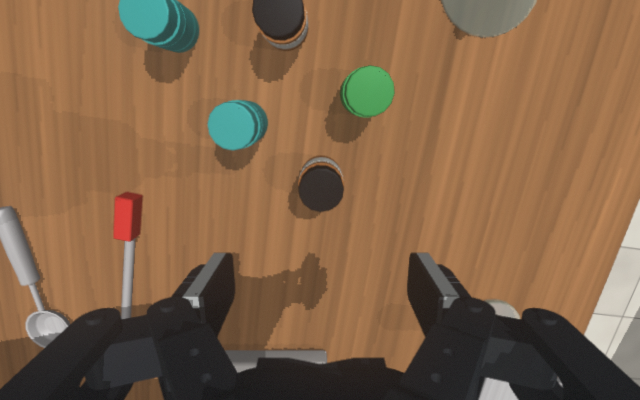

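The black cap is at (320,188), directly below the tool. Green (368,92) and turquoise (238,124) are clear of the fingers.

>>> move_arm --commands '[{"delta_pos":[0.001,0.001,0.04],"turn":0},{"delta_pos":[0.001,0.001,0.08],"turn":0},{"delta_pos":[0.001,0.001,0.115],"turn":0},{"delta_pos":[0.001,0.001,0.14],"turn":0},{"delta_pos":[0.001,0.001,0.155],"turn":0},{"delta_pos":[0.001,0.001,0.162],"turn":0},{"delta_pos":[0.001,0.001,0.162],"turn":0},{"delta_pos":[0.001,0.001,0.162],"turn":0}]'

```text
time: 15.9
tool_pos: [0.6172, 0.2189, 0.0319]
ee_rot: [0.001, 0.657, 0.754, 0.001]
wrist_force: [-0.3, -0.8, 0.3]
opening: 0.0748
grip_force: 0.0
```

>>> move_arm --commands '[{"delta_pos":[0,0,0],"turn":0},{"delta_pos":[0,0,0],"turn":0},{"delta_pos":[0,0,0],"turn":0},{"delta_pos":[0,0,0],"turn":0},{"delta_pos":[0,0,0],"turn":0},{"delta_pos":[0,0,0],"turn":0}]' --gripper 0.02

```text
time: 16.4
tool_pos: [0.6173, 0.2193, 0.0323]
ee_rot: [0.001, 0.656, 0.755, 0.001]
wrist_force: [-3.0, -1.2, 5.8]
opening: 0.0383
grip_force: 29.8
```

```bash
python3 -c "
from h import *
go((.6163,.2175,.17,1.71),(.6075,-.1015,.17,1.71))
"
```

```text
t 16.40 tcp [0.6173 0.2193 0.0323] phi 1.7098 F [-3.  -1.2  5.8] open 0.0383 zaxis [ 2.2e-03  5.0e-04 -1.0e+00]
(0.6163, 0.2175, 0.17, 1.71) -> [-0.0017, -0.0009, -0.1377] turn -0.000
(0.6075, -0.1015, 0.17, 1.71) -> [-0.3164, -0.0539, -0.1379] turn -0.000
```

>>> move_arm --commands '[{"delta_pos":[0,0,-0.03],"turn":0},{"delta_pos":[0,0,-0.07],"turn":0},{"delta_pos":[-0.02,-0.004,-0.105],"turn":0},{"delta_pos":[-0.055,-0.01,-0.125],"turn":0},{"delta_pos":[-0.095,-0.016,-0.137],"turn":0},{"delta_pos":[-0.135,-0.023,-0.137],"turn":0},{"delta_pos":[-0.175,-0.03,-0.137],"turn":0},{"delta_pos":[-0.215,-0.037,-0.137],"turn":0},{"delta_pos":[-0.255,-0.044,-0.137],"turn":0},{"delta_pos":[-0.285,-0.049,-0.137],"turn":0}]'

```text
time: 17.23
tool_pos: [0.6069, -0.0731, 0.1676]
ee_rot: [0.0, 0.657, 0.754, -0.0]
wrist_force: [1.2, 0.2, -1.7]
opening: 0.0384
grip_force: 30.7
```

>>> move_arm --commands '[{"delta_pos":[-0.02,-0.003,0],"turn":0},{"delta_pos":[-0.0315,-0.005,0],"turn":0},{"delta_pos":[-0.0315,-0.005,0],"turn":0},{"delta_pos":[-0.0315,-0.005,0],"turn":0},{"delta_pos":[-0.0315,-0.005,0],"turn":0}]'

```text
time: 17.65
tool_pos: [0.6071, -0.1003, 0.1675]
ee_rot: [-0.0, 0.656, 0.755, 0.0]
wrist_force: [0.7, 0.1, -1.5]
opening: 0.0382
grip_force: 30.7
```

```bash
cat > f.py <<'E'
from h import *
import sys
p=snap('wrist','w_'+sys.argv[1]); s=snap('scene','s_'+sys.argv[1])
cv2.imwrite('pics/cat.png',np.vstack([p['color'][0:400,180:480,::-1]]))
go(*eval(sys.argv[2]))
E
python3 f.py 5 "((.6075,-.1015,.09,1.71),)"
```

```text
t 17.75 tcp [ 0.6072 -0.1002  0.1676] phi 1.7118 F [-0.5  0.  -0.8] open 0.0386 zaxis [ 0.e+00  2.e-04 -1.e+00]
(0.6075, -0.1015, 0.09, 1.71) -> [-0.0014, 0.0001, 0.0776] turn 0.002
```

View pics/cat.png

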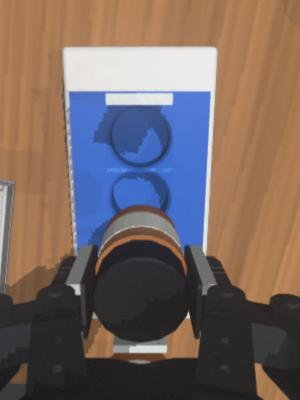

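```bash
python3 -c "
from h import *
p=snap('wrist'); c=p['color'].astype(int)
print(ray(p,(319.5,294.5),.1976).round(4))
m=(c[:,:,2]>c[:,:,0]+60)
q=p['color']
# pocket rim circle visible (139,135)+180 , z .058
print(ray(p,(321,136),.058).round(4),pix(p,[.6011,-.056,.058]).round(1))
go()"
```

```text
[ 0.6073 -0.0987  0.1976]
[ 0.6017 -0.0544  0.058 ] [319.8 138.1]
t 17.80 tcp [ 0.6071 -0.1003  0.1676] phi 1.7118 F [-0.1  0.  -1.4] open 0.0384 zaxis [ 1.e-04  1.e-04 -1.e+00]
```

>>> move_arm --commands '[{"delta_pos":[-0.0018,0.0005,0.03],"turn":0},{"delta_pos":[-0.0018,0.0005,0.055],"turn":0},{"delta_pos":[-0.0018,0.0005,0.07],"turn":0},{"delta_pos":[-0.0018,0.0005,0.078],"turn":0},{"delta_pos":[-0.0018,0.0005,0.082],"turn":0},{"delta_pos":[-0.0018,0.0005,0.086],"turn":0},{"delta_pos":[-0.0018,0.0005,0.086],"turn":0}]'

```text
time: 18.38
tool_pos: [0.6076, -0.1026, 0.0811]
ee_rot: [-0.0, 0.656, 0.755, 0.0]
wrist_force: [-0.3, 1.1, -1.9]
opening: 0.0387
grip_force: 31.5
```

>>> move_arm --commands '[{"delta_pos":[0,0,0.004],"turn":0},{"delta_pos":[0,0,0.008],"turn":0},{"delta_pos":[0,0,0.012],"turn":0},{"delta_pos":[0,0,0.012],"turn":0},{"delta_pos":[0,0,0.012],"turn":0}]'

```text
time: 18.8
tool_pos: [0.6075, -0.1025, 0.0694]
ee_rot: [-0.001, 0.656, 0.755, 0.0]
wrist_force: [-1.9, 4.6, -0.7]
opening: 0.0383
grip_force: 31.6
```

>>> move_arm --commands '[{"delta_pos":[0,0,0],"turn":0},{"delta_pos":[0,0,0],"turn":0},{"delta_pos":[0,0,0],"turn":0},{"delta_pos":[0,0,-0.03],"turn":0},{"delta_pos":[0,0,-0.07],"turn":0},{"delta_pos":[0,0,-0.11],"turn":0},{"delta_pos":[0,0,-0.13],"turn":0}]' --gripper 0.06

```text
time: 19.38
tool_pos: [0.6091, -0.1042, 0.206]
ee_rot: [0.004, 0.656, 0.754, 0.002]
wrist_force: [0.3, 0.5, 1.0]
opening: 0.0601
grip_force: 0.0
```

```bash
sed -i 's/^go(.*/go(eval(sys.argv[2]))/' d.py; python3 d.py 6 "(.5675,.3465,.20,1.71)"
```

```text
0.79 [5.659e-01 3.478e-01 2.000e-04] [202. 201.] [63 55 50]
0.66 [ 0.5839  0.4264 -0.0008] [177. 195.] [ 58 194 183]
0.65 [ 0.4683  0.3283 -0.0009] [209. 233.] [ 55 186 174]
0.56 [ 0.6087 -0.1029  0.0345] [352. 184.] [127 118  99]
0.56 [0.6429 0.3006 0.0017] [218. 175.] [ 69 174  78]
0.52 [ 5.417e-01  2.599e-01 -5.000e-04] [231. 208.] [ 57 189 178]
dark
[222.3 177.3] 26 [ 8 10] [0.6266 0.2735 0.062 ]
[201.  200.7] 32 [ 9 10] [0.5599 0.3338 0.062 ]
white
t 19.48 tcp [ 0.6098 -0.1043  0.206 ] phi 1.7094 F [0.4 0.4 0.3] open 0.0597 zaxis [ 0.0106 -0.003  -0.9999]
(0.5675, 0.3465, 0.2, 1.71) -> [0.4524, 0.0204, 0.0042] turn -0.001
```

>>> move_arm --commands '[{"delta_pos":[0.452,0.02,0.004],"turn":0},{"delta_pos":[0.452,0.02,0.004],"turn":0},{"delta_pos":[0.452,0.02,0.004],"turn":0},{"delta_pos":[0.452,0.02,0.004],"turn":0},{"delta_pos":[0.452,0.02,0.004],"turn":0},{"delta_pos":[0.452,0.02,0.004],"turn":0},{"delta_pos":[0.452,0.02,0.004],"turn":0},{"delta_pos":[0.452,0.02,0.004],"turn":0},{"delta_pos":[0.452,0.02,0.004],"turn":0},{"delta_pos":[0.452,0.02,0.004],"turn":0}]' --gripper 0.075

```text
time: 20.32
tool_pos: [0.5677, 0.3129, 0.1947]
ee_rot: [0.0, 0.656, 0.754, -0.001]
wrist_force: [1.3, 0.7, 0.7]
opening: 0.0751
grip_force: 0.0
```

```bash
python3 -c "
from h import *
go((.5675,.3465,.20,1.71))"
```

```text
t 20.32 tcp [0.5677 0.3129 0.1947] phi 1.7094 F [1.3 0.7 0.7] open 0.0751 zaxis [-7.e-04 -9.e-04 -1.e+00]
(0.5675, 0.3465, 0.2, 1.71) -> [0.0333, 0.0045, -0.0053] turn -0.001
```

>>> move_arm --commands '[{"delta_pos":[0.033,0.0045,0],"turn":0},{"delta_pos":[0.033,0.0045,0],"turn":0},{"delta_pos":[0.033,0.0045,0],"turn":0},{"delta_pos":[0.033,0.0045,0],"turn":0}]'

```text
time: 20.65
tool_pos: [0.5682, 0.344, 0.1948]
ee_rot: [0.0, 0.656, 0.754, -0.001]
wrist_force: [0.9, 0.2, -0.3]
opening: 0.0751
grip_force: 0.0
```

```bash
python3 e.py 7
```

```text
0.91 [0.5828 0.4274 0.0024] [348.  89.] [ 83 179 173]
0.87 [ 6.422e-01  2.993e-01 -6.000e-04] [384. 225.] [ 73 151  83]
0.85 [ 0.5424  0.2585 -0.002 ] [285. 248.] [ 75 170 164]
0.69 [ 0.4711  0.3341 -0.0016] [223. 170.] [ 74 158 153]
0.58 [ 0.5672  0.3443 -0.0029] [319. 173.] [55 47 43]
[318.9 184.8] 1588 [45 46] [0.5672 0.3474 0.062 ]
0.86 [0.5786 0.4309 0.0013] [343.  85.] [ 83 179 173]
0.85 [ 0.5429  0.2586 -0.0019] [285. 247.] [ 74 169 163]
0.83 [ 0.4685  0.3337 -0.0022] [220. 170.] [ 73 158 152]
0.8 [ 5.701e-01  3.445e-01 -1.000e-04] [321. 173.] [55 48 44]
0.71 [ 0.6418  0.2986 -0.0021] [383. 224.] [ 74 151  82]
[318.4 183.4] 1579 [45 45] [0.5669 0.3483 0.062 ]
t 20.85 tcp [0.5686 0.3433 0.196 ] phi 1.7080 F [ 0.5  0.7 -0.2] open 0.0749 zaxis [ 2.e-04 -1.e-04 -1.e+00]
```

>>> move_arm --commands '[{"delta_pos":[0.0032,-0.0006,0.04],"turn":0},{"delta_pos":[0.0032,-0.0006,0.08],"turn":0},{"delta_pos":[0.0032,-0.0006,0.115],"turn":0},{"delta_pos":[0.0032,-0.0006,0.14],"turn":0},{"delta_pos":[0.0032,-0.0006,0.155],"turn":0},{"delta_pos":[0.0032,-0.0006,0.164],"turn":0},{"delta_pos":[0.0032,-0.0006,0.164],"turn":0},{"delta_pos":[0.0032,-0.0006,0.164],"turn":0}]'

```text
time: 21.52
tool_pos: [0.5677, 0.3474, 0.0328]
ee_rot: [0.0, 0.657, 0.754, 0.0]
wrist_force: [-0.1, -0.5, 0.7]
opening: 0.075
grip_force: 0.0
```

>>> move_arm --commands '[{"delta_pos":[0,0,0],"turn":0},{"delta_pos":[0,0,0],"turn":0},{"delta_pos":[0,0,0],"turn":0},{"delta_pos":[0,0,0],"turn":0},{"delta_pos":[0,0,0],"turn":0},{"delta_pos":[0,0,0],"turn":0}]' --gripper 0.02

```text
time: 22.02
tool_pos: [0.5678, 0.3481, 0.0337]
ee_rot: [0.001, 0.656, 0.755, 0.001]
wrist_force: [-1.9, -0.6, 5.8]
opening: 0.0385
grip_force: 30.0
```

```bash
python3 -c "
from h import *
go((.6012,-.0575,.17,1.71))
"
```

```text
t 22.02 tcp [0.5678 0.3481 0.0337] phi 1.7098 F [-1.9 -0.6  5.8] open 0.0385 zaxis [ 0.0024  0.0011 -1.    ]
(0.6012, -0.0575, 0.17, 1.71) -> [-0.4062, -0.0228, -0.1366] turn -0.000
```

>>> move_arm --commands '[{"delta_pos":[0,0,-0.03],"turn":0},{"delta_pos":[0,0,-0.07],"turn":0},{"delta_pos":[-0.01,0,-0.105],"turn":0},{"delta_pos":[-0.045,-0.002,-0.125],"turn":0},{"delta_pos":[-0.085,-0.004,-0.136],"turn":0},{"delta_pos":[-0.125,-0.006,-0.136],"turn":0},{"delta_pos":[-0.165,-0.008,-0.136],"turn":0},{"delta_pos":[-0.205,-0.011,-0.136],"turn":0},{"delta_pos":[-0.245,-0.014,-0.136],"turn":0},{"delta_pos":[-0.285,-0.016,-0.136],"turn":0}]'

```text
time: 22.85
tool_pos: [0.5903, 0.0613, 0.1679]
ee_rot: [0.0, 0.656, 0.755, -0.0]
wrist_force: [1.0, -0.4, -1.4]
opening: 0.0384
grip_force: 30.7
```

>>> move_arm --commands '[{"delta_pos":[-0.04,-0.002,0],"turn":0},{"delta_pos":[-0.08,-0.0045,0],"turn":0},{"delta_pos":[-0.11,-0.006,0],"turn":0},{"delta_pos":[-0.121,-0.007,0],"turn":0},{"delta_pos":[-0.121,-0.007,0],"turn":0},{"delta_pos":[-0.121,-0.007,0],"turn":0},{"delta_pos":[-0.121,-0.007,0],"turn":0}]'

```text
time: 23.43
tool_pos: [0.6006, -0.0563, 0.1678]
ee_rot: [-0.0, 0.656, 0.755, 0.0]
wrist_force: [-0.5, 0.9, -1.6]
opening: 0.0387
grip_force: 30.7
```

```bash
python3 -c "
from h import *
p=snap('wrist','w8'); c=p['color'].astype(int); s=env.read_state()['tool_pos']
m=(c.max(2)<95)
m[:,:230]=0;m[:,410:]=0
bs=blobs(p,m,s[2]-.0337+.062,800,(230,150,410,345)); [print(*b) for b in bs]
g=cv2.HoughCircles(cv2.medianBlur(p['color'][:,:,1],3),3,1.5,30,param1=80,param2=30,minRadius=38,maxRadius=60)
print(g[0][:5] if g is not None else None)
for z in [s[2]+.0283]:
  for a in (g[0][:3] if g is not None else []): print(ray(p,a[:2],z).round(4))
go((.6012,-.0565,.08,1.71))
cv2.imwrite('pics/cat.png',p['color'][0:400,180:480,::-1])"
```

```text
[319.7 294.1] 14058 [180 109] [ 0.601  -0.0554  0.1961]
[[321.75 281.25  55.85]
 [119.25 267.75  47.6 ]
 [320.25 251.25  42.65]
 [302.25 183.75  49.25]
 [617.25  77.25  44.75]]
[ 0.6009 -0.0499  0.1961]
[ 0.5259 -0.0552  0.1961]
[ 0.5987 -0.0379  0.1961]
t 23.48 tcp [ 0.6006 -0.0561  0.1678] phi 1.7116 F [ 0.1  0.1 -0.3] open 0.0383 zaxis [-2.e-04  3.e-04 -1.e+00]
(0.6012, -0.0565, 0.08, 1.71) -> [-0.0005, 0.0006, 0.0878] turn 0.002
```

View pics/cat.png

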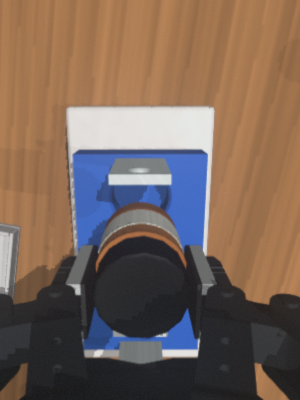

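>>> move_arm --commands '[{"delta_pos":[0,0.0006,0.03],"turn":0},{"delta_pos":[0,0.0006,0.055],"turn":0},{"delta_pos":[0,0.0006,0.07],"turn":0},{"delta_pos":[0,0.0006,0.077],"turn":0},{"delta_pos":[0,0.0006,0.081],"turn":0},{"delta_pos":[0,0.0006,0.085],"turn":0},{"delta_pos":[0,0.0006,0.085],"turn":0}]'

```text
time: 24.07
tool_pos: [0.6011, -0.0563, 0.0825]
ee_rot: [-0.0, 0.656, 0.755, 0.0]
wrist_force: [-0.5, 1.9, -2.6]
opening: 0.0385
grip_force: 30.9
```

>>> move_arm --commands '[{"delta_pos":[0,0,0.004],"turn":0},{"delta_pos":[0,0,0.008],"turn":0},{"delta_pos":[0,0,0.012],"turn":0},{"delta_pos":[0,0,0.012],"turn":0},{"delta_pos":[0,0,0.012],"turn":0}]'

```text
time: 24.48
tool_pos: [0.601, -0.0565, 0.0705]
ee_rot: [-0.001, 0.656, 0.755, 0.0]
wrist_force: [-1.3, 5.0, -3.5]
opening: 0.0382
grip_force: 30.9
```

>>> move_arm --commands '[{"delta_pos":[0,0,0],"turn":0},{"delta_pos":[0,0,0],"turn":0},{"delta_pos":[0,0,0],"turn":0},{"delta_pos":[0,0,-0.03],"turn":0},{"delta_pos":[0,0,-0.07],"turn":0},{"delta_pos":[0,0,-0.11],"turn":0},{"delta_pos":[0,0,-0.13],"turn":0},{"delta_pos":[0,0,-0.13],"turn":0}]' --gripper 0.06

```text
time: 25.15
tool_pos: [0.6036, -0.0583, 0.2087]
ee_rot: [0.006, 0.656, 0.754, 0.003]
wrist_force: [1.2, -0.5, -0.3]
opening: 0.06
grip_force: 0.0
```

```bash
cat > g.py <<'E'
from h import *
import sys
for cn in sys.argv[1].split(','):
    p=snap(cn,'r_'+cn); c=p['color'].astype(int)
    m=(c[:,:,0]>150)&(c[:,:,1]<70)&(c[:,:,2]<70)
    print(cn); [print(*b) for b in blobs(p,m,.022,30)]
    for n in ("rod","rod_shoulder","rod_tip"): print(n,find(p,n)[:1])
go(*eval(sys.argv[2]))
E
python3 g.py top,scene "((.4265,.12,.2,1.488),)"
```

```text
top
[463.8 216.5] 127 [13 12] [ 0.5082 -0.4416  0.022 ]
[266.9 245.3] 92 [15  7] [0.4303 0.1498 0.022 ]
rod [(0.61, array([0.4276, 0.1494, 0.0032]), array([268., 246.]))]
rod_shoulder [(0.81, array([0.4326, 0.1301, 0.005 ]), array([274., 244.]))]
rod_tip []
scene
[364.7 193.9] 78 [17  7] [0.4306 0.151  0.022 ]
[153.9 233.5] 150 [15 12] [ 0.3953 -0.4135  0.022 ]
rod [(0.87, array([ 0.4272,  0.1541, -0.0021]), array([365., 199.]))]
rod_shoulder [(0.74, array([0.4274, 0.1313, 0.0097]), array([357., 198.]))]
rod_tip [(0.72, array([ 0.4137, -0.051 ,  0.0093]), array([292., 210.]))]
t 25.55 tcp [ 0.6008 -0.0575  0.1995] phi 1.7097 F [-0.3  0.6 -0.5] open 0.0602 zaxis [-2.2e-03  2.0e-04 -1.0e+00]
(0.4265, 0.12, 0.2, 1.488) -> [0.2, -0.148, -0.0001] turn 0.222
```

>>> move_arm --commands '[{"delta_pos":[0.2,-0.145,0],"turn":0.222},{"delta_pos":[0.2,-0.145,0],"turn":0.222},{"delta_pos":[0.2,-0.145,0],"turn":0.222},{"delta_pos":[0.2,-0.145,0],"turn":0.222},{"delta_pos":[0.2,-0.145,0],"turn":0.222},{"delta_pos":[0.2,-0.145,0],"turn":0.222},{"delta_pos":[0.2,-0.145,0],"turn":0.222},{"delta_pos":[0.2,-0.145,0],"turn":0.222},{"delta_pos":[0.2,-0.145,0],"turn":0.222},{"delta_pos":[0.2,-0.145,0],"turn":0.222}]' --gripper 0.05

```text
time: 26.38
tool_pos: [0.4304, 0.1198, 0.2006]
ee_rot: [0.0, 0.736, 0.677, -0.0]
wrist_force: [0.4, -0.2, 0.1]
opening: 0.0501
grip_force: 0.0
```

```bash
python3 g.py wrist "((.43,.15,.1,1.488),)"
```

```text
wrist
[316.2 145.9] 770 [19 48] [0.4298 0.1506 0.022 ]
rod [(0.65, array([ 0.4318,  0.1523, -0.0014]), array([318., 141.]))]
rod_shoulder [(0.77, array([0.4269, 0.1303, 0.0052]), array([315., 164.]))]
rod_tip [(0.71, array([ 0.4169, -0.0514,  0.0071]), array([321., 323.]))]
t 26.58 tcp [0.4303 0.1198 0.2006] phi 1.4863 F [0.  0.7 0.3] open 0.0501 zaxis [-7.e-04 -3.e-04 -1.e+00]
(0.43, 0.15, 0.1, 1.488) -> [0.0301, -0.0028, 0.1006] turn -0.002
```

View pics/r_wrist.png

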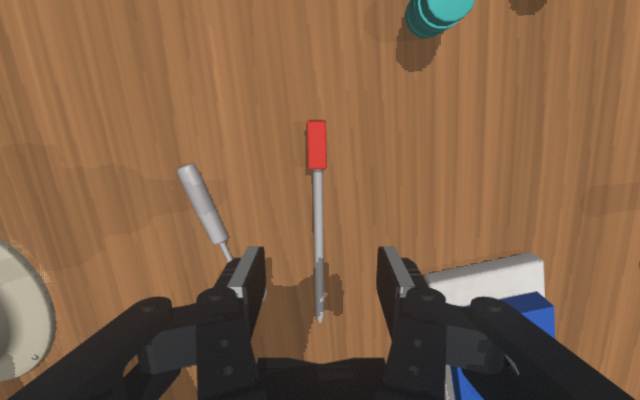

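```bash
python3 -c "
from h import *
p=snap('wrist'); c=p['color'].astype(int)
# shaft centreline: brightness per row
pts=[]
for v in range(180,300,5):
    row=c[v,300:340]; sat=row.max(1)-row.min(1); k=np.where(sat<28)[0]
    if 5<len(k)<16: pts.append(ray(p,(300+k.mean(),v),.005)[:2])
pts=np.array(pts); print(len(pts)); f=np.polyfit(pts[:,1],pts[:,0],1); print('dx/dy',f[0],'x at .15',np.polyval(f,.15),'resid',(pts[:,0]-np.polyval(f,pts[:,1])).std())
m=(c[:,:,0]>130)&(c[:,:,1]<70)&(c[:,:,2]<70)
v,u=np.where(m); print(u.min(),u.max(),v.min(),v.max())
for uv in ((317,120.5),(317,170)): print(ray(p,uv,.022).round(4),ray(p,uv,0).round(4))
ph=np.pi/2-np.arctan(f[0]); print(ph)
go((np.polyval(f,.15),.15,.1,ph),(np.polyval(f,.15),.15,.004,ph))
"
```

```text
24
dx/dy 0.07027448694402545 x at .15 0.42978455633855267 resid 0.00020274310317100385
307 326 120 169
[0.4323 0.1738 0.022 ] [0.432  0.1727 0.    ]
[0.4283 0.1281 0.022 ] [0.4277 0.1239 0.    ]
1.5006371818733593
t 26.63 tcp [0.4302 0.1199 0.2006] phi 1.4866 F [-0.4  0.4 -0.2] open 0.0502 zaxis [-5.e-04 -2.e-04 -1.e+00]
(np.float64(0.42978455633855267), 0.15, 0.1, np.float64(1.5006371818733593)) -> [0.03, -0.0029, 0.1006] turn -0.014
(np.float64(0.42978455633855267), 0.15, 0.004, np.float64(1.5006371818733593)) -> [0.03, -0.0029, 0.1966] turn -0.014
```

>>> move_arm --commands '[{"delta_pos":[0.0305,-0.003,0.04],"turn":-0.014},{"delta_pos":[0.0305,-0.003,0.08],"turn":-0.014},{"delta_pos":[0.0305,-0.003,0.12],"turn":-0.014},{"delta_pos":[0.0305,-0.003,0.15],"turn":-0.014},{"delta_pos":[0.0305,-0.003,0.17],"turn":-0.014},{"delta_pos":[0.0305,-0.003,0.182],"turn":-0.014},{"delta_pos":[0.0305,-0.003,0.19],"turn":-0.014},{"delta_pos":[0.0305,-0.003,0.195],"turn":-0.014},{"delta_pos":[0.0305,-0.003,0.196],"turn":-0.014},{"delta_pos":[0.0305,-0.003,0.196],"turn":-0.014}]'

```text
time: 27.47
tool_pos: [0.4299, 0.1511, 0.0054]
ee_rot: [0.0, 0.731, 0.682, 0.0]
wrist_force: [0.1, -0.3, 1.0]
opening: 0.0498
grip_force: 0.0
```

>>> move_arm --commands '[{"delta_pos":[0,0,0],"turn":0},{"delta_pos":[0,0,0],"turn":0},{"delta_pos":[0,0,0],"turn":0},{"delta_pos":[0,0,0],"turn":0},{"delta_pos":[0,0,0],"turn":0},{"delta_pos":[0,0,0],"turn":0}]' --gripper 0.005 --newtons 60

```text
time: 27.97
tool_pos: [0.4302, 0.1513, 0.0059]
ee_rot: [0.001, 0.731, 0.682, 0.001]
wrist_force: [-0.9, -0.8, 6.3]
opening: 0.0164
grip_force: 60.7
```

```bash
python3 -c "
from h import *
go((.565,.20,.15,1.711))"
```

```text
t 27.97 tcp [0.4302 0.1513 0.0059] phi 1.5018 F [-0.9 -0.8  6.3] open 0.0164 zaxis [ 2.e-03  4.e-04 -1.e+00]
(0.565, 0.2, 0.15, 1.711) -> [0.058, 0.1314, -0.1438] turn -0.209
```

>>> move_arm --commands '[{"delta_pos":[0,0,-0.02],"turn":0},{"delta_pos":[0,0,-0.05],"turn":0},{"delta_pos":[0.01,0.02,-0.09],"turn":-0.02},{"delta_pos":[0.02,0.045,-0.125],"turn":-0.05},{"delta_pos":[0.03,0.07,-0.144],"turn":-0.09},{"delta_pos":[0.04,0.095,-0.144],"turn":-0.13},{"delta_pos":[0.05,0.115,-0.144],"turn":-0.17},{"delta_pos":[0.058,0.131,-0.144],"turn":-0.209},{"delta_pos":[0.058,0.131,-0.144],"turn":-0.209},{"delta_pos":[0.058,0.131,-0.144],"turn":-0.209}]'

```text
time: 28.8
tool_pos: [0.5639, 0.1999, 0.1478]
ee_rot: [-0.0, 0.656, 0.755, -0.001]
wrist_force: [-0.2, 0.7, -0.3]
opening: 0.0166
grip_force: 59.8
```

```bash
cat > k.py <<'E'
from h import *
import sys
p=snap('wrist','k_'+sys.argv[1]); q=snap('scene','ks_'+sys.argv[1])
for n in ("hole_entry","hole_exit","rod_tip","rod_shoulder"): print(n,"W",find(p,n)[:1],"S",find(q,n)[:1])
cv2.imwrite('pics/k.png',np.hstack([p['color'][:,150:550,::-1],cv2.resize(q['color'][180:300,240:360,::-1],(400,400))]))
go(*eval(sys.argv[2]))
E
python3 k.py 1 "((.5666,.1895,.106,1.711),)"
```

```text
hole_entry W [] S [(0.82, array([ 0.596 , -0.0201,  0.1049]), array([325., 235.]))]
hole_exit W [] S [(0.67, array([ 0.6173, -0.191 ,  0.1023]), array([253., 262.]))]
rod_tip W [] S [(0.75, array([ 0.5886, -0.0008,  0.147 ]), array([332., 218.]))]
rod_shoulder W [(0.72, array([0.5667, 0.1792, 0.1472]), array([320., 301.]))] S [(0.55, array([0.5675, 0.1815, 0.1496]), array([402., 193.]))]
t 29.30 tcp [0.564  0.1999 0.1491] phi 1.7107 F [ 0.5  0.3 -1.8] open 0.0166 zaxis [ 3.e-04  0.e+00 -1.e+00]
(0.5666, 0.1895, 0.106, 1.711) -> [-0.0106, 0.0011, 0.0431] turn -0.000
```

View pics/k.png

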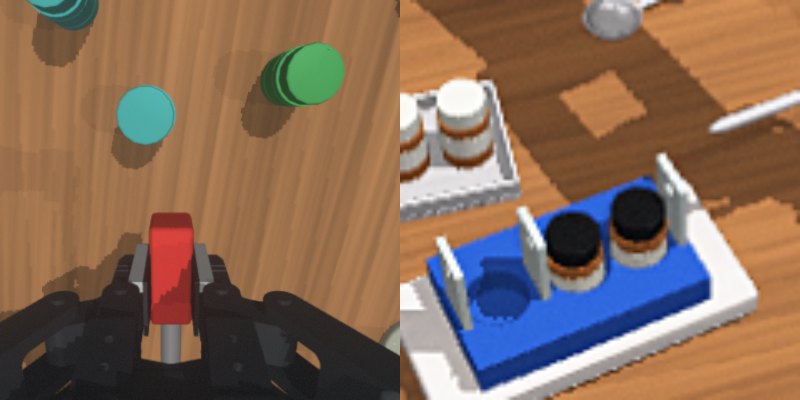

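```bash
python3 -c "
import cv2
a=cv2.imread('pics/w1.png')
cv2.imwrite('pics/w1c.png',cv2.resize(a[55:255,265:380],None,fx=3,fy=3,interpolation=cv2.INTER_NEAREST))
b=cv2.imread('pics/k_1.png')"
```

```text
(no output)
```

View pics/w1c.png

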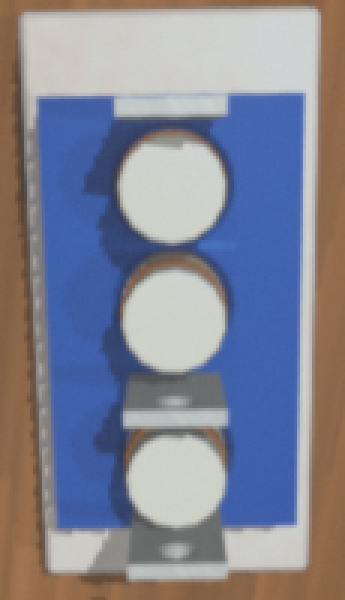

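```bash
cat > m.py <<'E'
from h import *
p=env.snapshot('wrist')
T=np.eye(4); T[:3,:3]=R.from_euler('z',1.6922).as_matrix()@np.diag([1,-1,-1.]); T[:3,3]=[.6042,-.1131,.3201]
p["T"]=T@np.array(p["hand_eye"])
g=cv2.imread('pics/w1.png').astype(float)
r=g[:,:,2]
P=[]
for name,(v0,v1) in dict(L=(89,93),M=(192,196),R=(244,247)).items():
    pr=r[v0:v1,290:360].mean(0)
    d=np.diff(pr); a=10; i=np.argmax(d[:30]); j=35+np.argmin(d[35:])
    def sub(k):
        w_=np.abs(d[k-1:k+2]); return 290+.5+k+(w_@[-1,0,1])/w_.sum()
    u0,u1=sub(i),sub(j); X=[ray(p,(u,(v0+v1-1)/2),.118) for u in (u0,u1)]
    print(name,u0,u1,X[0].round(4),X[1].round(4),"w",np.linalg.norm(X[0]-X[1]).round(4)); P.append((X[0]+X[1])/2)
P=np.array(P); print(P.round(4)); f=np.polyfit(P[:,1],P[:,0],1); print("yaw",-np.arctan(f[0]),"res",P[:,0]-np.polyval(f,P[:,1]), "x at y=-.108",np.polyval(f,-.108),"x at -.026",np.polyval(f,-.026),np.polyval(f,.1895))
E
python3 m.py
```

```text
L 302.4857723577236 340.4978494623656 [ 0.578  -0.0351  0.118 ] [ 0.6141 -0.0306  0.118 ] w 0.0364
M 305.4166666666667 340.5765864332604 [ 0.592  -0.1362  0.118 ] [ 0.6282 -0.1318  0.118 ] w 0.0365
R 306.87654320987656 340.5238095238095 [ 0.5999 -0.1935  0.118 ] [ 0.6361 -0.1891  0.118 ] w 0.0365
[[ 0.5961 -0.0328  0.118 ]
 [ 0.6101 -0.134   0.118 ]
 [ 0.618  -0.1913  0.118 ]]
yaw 0.13750091016631807 res [-7.30206059e-06  2.01959448e-05 -1.28938842e-05] x at y=-.108 0.6064635390525107 x at -.026 0.5951168654954203 0.5652972538911157
```

```bash
python3 -c "
from h import *
go((.606,-.13,.25,1.7085))"
```

```text
t 29.35 tcp [0.564  0.1999 0.149 ] phi 1.7107 F [ 0.1 -0.7 -1.7] open 0.0166 zaxis [ 2.e-04 -0.e+00 -1.e+00]
(0.606, -0.13, 0.25, 1.7085) -> [-0.3325, -0.0044, -0.101] turn 0.002
```

>>> move_arm --commands '[{"delta_pos":[-0.01,0,-0.035],"turn":0},{"delta_pos":[-0.03,0,-0.07],"turn":0},{"delta_pos":[-0.06,-0.001,-0.095],"turn":0},{"delta_pos":[-0.1,-0.002,-0.101],"turn":0},{"delta_pos":[-0.14,-0.002,-0.101],"turn":0},{"delta_pos":[-0.18,-0.003,-0.101],"turn":0},{"delta_pos":[-0.22,-0.003,-0.101],"turn":0},{"delta_pos":[-0.26,-0.003,-0.101],"turn":0},{"delta_pos":[-0.3,-0.004,-0.101],"turn":0.002},{"delta_pos":[-0.332,-0.004,-0.101],"turn":0.002}]'

```text
time: 30.18
tool_pos: [0.6062, -0.1324, 0.2499]
ee_rot: [0.0, 0.657, 0.754, -0.0]
wrist_force: [0.8, 1.2, -1.1]
opening: 0.0163
grip_force: 59.8
```

>>> move_arm --commands '[{"delta_pos":[0,0,0],"turn":0},{"delta_pos":[0,0,0],"turn":0},{"delta_pos":[0,0,0],"turn":0},{"delta_pos":[0,0,0],"turn":0},{"delta_pos":[0,0,0],"turn":0},{"delta_pos":[0,0,0],"turn":0}]'

```text
time: 30.68
tool_pos: [0.6066, -0.1282, 0.2502]
ee_rot: [0.0, 0.656, 0.755, 0.0]
wrist_force: [-0.0, 0.3, -0.9]
opening: 0.0165
grip_force: 59.9
```

```bash
python3 -c "
from h import *
go(); p=snap('wrist','w9'); go()
for y,s in ((-.0275,'L'),(-.131,'M'),(-.188,'R')):print(s,pix(p,[.6085-.14*(y+.108),y,.118]).round(1))
a=p['color'][:,:,::-1]
cv2.imwrite('pics/w9c.png',cv2.resize(a[20:300,250:390],None,fx=2.1,fy=2.1))"
```

```text
t 30.68 tcp [ 0.6066 -0.1282  0.2502] phi 1.7105 F [-0.   0.3 -0.9] open 0.0165 zaxis [ 4.e-04 -1.e-04 -1.e+00]
t 30.73 tcp [ 0.6065 -0.1284  0.2501] phi 1.7102 F [-0.4 -0.2 -0.9] open 0.0165 zaxis [ 2.e-04 -1.e-04 -1.e+00]
L [326.   58.7]
M [325.3 194. ]
R [325.1 257.5]
```

View pics/w9c.png

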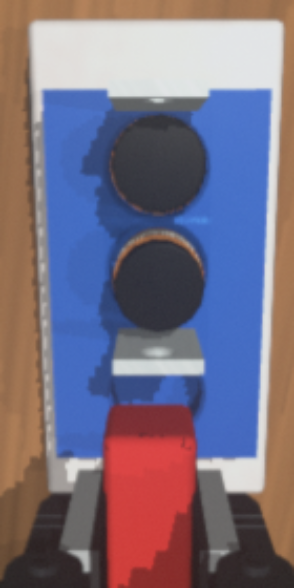

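```bash
cat > m2.py <<'E'
from h import *
p=snap('wrist','w10'); g=p['color'].astype(float)[:,:,0]
P=[]
for name,(v0,v1) in dict(L=(63,66),M=(192,198)).items():
    pr=g[v0:v1,290:365].mean(0); d=np.diff(pr)
    i=np.argmax(d[:30]); j=40+np.argmin(d[40:])
    def sub(k):
        w_=np.abs(d[k-1:k+2]); return 290.5+k+(w_@[-1,0,1])/w_.sum()
    u0,u1=sub(i),sub(j); X=[ray(p,(u,(v0+v1-1)/2),.118) for u in (u0,u1)]
    print(name,u0,u1,X[0].round(4),X[1].round(4),"w",np.linalg.norm(X[0]-X[1]).round(4)); P.append((X[0]+X[1])/2)
P=np.array(P); d=P[0]-P[1]; print("len",np.linalg.norm(d)); yaw=np.arctan2(-d[0],d[1]); print(P.round(4),"yaw",yaw,np.arctan2((P[:,1]*0)[0],1))
for y in (-.108,.19): print(y, P[1,0]+(y-P[1,1])*d[0]/d[1])
c=p['color'].astype(int)
m=(c.max(2)<85); [print(*b) for b in blobs(p,m,.097,600,(290,60,360,185))]
# red handle in hand: centreline at rows
for v in range(222,290,10):
    k=np.where((c[v,270:370,0]>110)&(c[v,270:370,1]<80))[0]+270
    if len(k): print(v,k.min(),k.max(),end=' | ')
go()
E
python3 m2.py
```

```text
L 300.81151832460733 349.1892230576441 [ 0.5792 -0.034   0.118 ] [ 0.615  -0.0289  0.118 ] w 0.0362
M 303.19331742243435 346.83590733590734 [ 0.5936 -0.1342  0.118 ] [ 0.6294 -0.1292  0.118 ] w 0.0361
len 0.10125025671370505
[[ 0.5971 -0.0315  0.118 ]
 [ 0.6115 -0.1317  0.118 ]] yaw 0.14303940619570893 -0.0
-0.108 0.6081191761828005
0.19 0.56520032262587
[324.9  97.7] 1679 [46 48] [ 0.6007 -0.0553  0.097 ]
[325.  155.6] 1461 [44 45] [ 0.6077 -0.1028  0.097 ]
222 303 341 | 232 299 343 | 242 299 342 | 252 299 342 | 262 301 340 | 272 301 340 | 282 301 340 | t 30.78 tcp [ 0.6066 -0.1286  0.2501] phi 1.7099 F [-0.1  0.5 -1. ] open 0.0165 zaxis [ 3.e-04 -1.e-04 -1.e+00]
```

```bash
python3 -c "
from h import *
go((.5655,.19,.17,1.7123))"
```

```text
t 30.78 tcp [ 0.6066 -0.1286  0.2501] phi 1.7099 F [-0.1  0.5 -1. ] open 0.0165 zaxis [ 3.e-04 -1.e-04 -1.e+00]
(0.5655, 0.19, 0.17, 1.7123) -> [0.3212, 0.0035, 0.08] turn -0.002
```

>>> move_arm --commands '[{"delta_pos":[0.03,0.0005,0],"turn":0},{"delta_pos":[0.07,0.001,0.01],"turn":0},{"delta_pos":[0.11,0.001,0.025],"turn":0},{"delta_pos":[0.15,0.002,0.04],"turn":0},{"delta_pos":[0.19,0.002,0.055],"turn":0},{"delta_pos":[0.23,0.0025,0.07],"turn":-0.001},{"delta_pos":[0.265,0.003,0.08],"turn":-0.002},{"delta_pos":[0.3,0.003,0.08],"turn":-0.002},{"delta_pos":[0.321,0.0035,0.08],"turn":-0.002},{"delta_pos":[0.321,0.0035,0.08],"turn":-0.002}]'

```text
time: 31.62
tool_pos: [0.5645, 0.1936, 0.1697]
ee_rot: [-0.001, 0.654, 0.757, 0.0]
wrist_force: [0.3, -0.2, -0.2]
opening: 0.0164
grip_force: 59.8
```

>>> move_arm --commands '[{"delta_pos":[0,0,0.02],"turn":0},{"delta_pos":[0,0,0.04],"turn":0},{"delta_pos":[0,0,0.055],"turn":0},{"delta_pos":[0,0,0.062],"turn":0},{"delta_pos":[0,0,0.062],"turn":0},{"delta_pos":[0,0,0.062],"turn":0},{"delta_pos":[0,0,0.062],"turn":0},{"delta_pos":[0,0,0.062],"turn":0}]'

```text
time: 32.28
tool_pos: [0.5665, 0.1891, 0.1094]
ee_rot: [0.001, 0.656, 0.755, 0.001]
wrist_force: [0.1, -0.2, -1.1]
opening: 0.0168
grip_force: 59.9
```

```bash
python3 -c "
from h import *
go((.5655,.19,.1062,1.7123))
q=snap('scene','s11'); t=snap('top','t11')
for n in ('hole_entry','rod_tip'):print(n,find(q,n)[:1],find(t,n)[:1])
print('hole pix',pix(q,[.5965,-.028,.1055]).round(1),'tip pix',pix(q,[.594,-.0105,.1055]).round(1), pix(t,[.5965,-.028,.1055]).round(1), pix(t,[.594,-.0105,.1055]).round(1))
cv2.imwrite('pics/s11c.png',np.hstack([cv2.resize(q['color'][200:270,290:370,::-1],(457,400),interpolation=2),cv2.resize(t['color'][155:215,300:350,::-1],(333,400),interpolation=2)]))"
```

```text
t 32.28 tcp [0.5665 0.1891 0.1094] phi 1.7107 F [ 0.1 -0.2 -1.1] open 0.0168 zaxis [ 2.5e-03  5.0e-04 -1.0e+00]
(0.5655, 0.19, 0.1062, 1.7123) -> [0.001, -0.0009, 0.0032] turn -0.002
hole_entry [(0.67, array([ 0.5932, -0.0228,  0.1037]), array([323., 234.]))] [(0.76, array([ 0.5969, -0.0308,  0.1014]), array([329., 185.]))]
rod_tip [(0.71, array([ 0.6017, -0.1092,  0.0035]), array([290., 272.]))] [(0.61, array([ 0.5972, -0.0109,  0.108 ]), array([322., 184.]))]
hole pix [321.4 235.6] tip pix [328.4 232.9] [328.1 184.8] [321.8 185.7]
```

View pics/s11c.png

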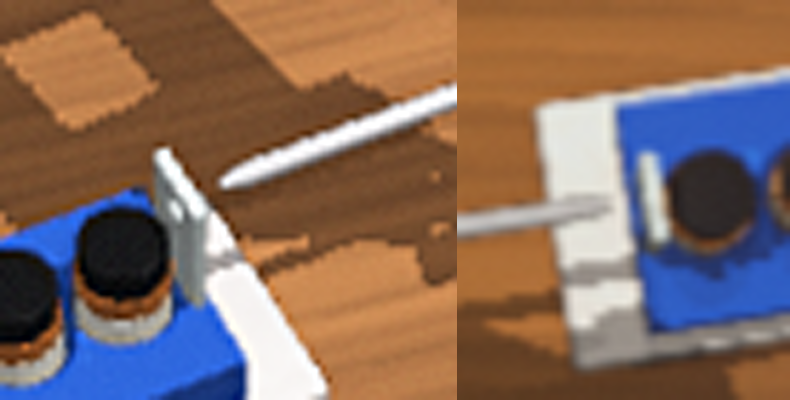

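>>> move_arm --commands '[{"delta_pos":[0,0,0.002],"turn":-0.002},{"delta_pos":[0,0,0.002],"turn":-0.002},{"delta_pos":[0,0,0.002],"turn":-0.002},{"delta_pos":[0,0,0.002],"turn":-0.002}]'

```text
time: 32.92
tool_pos: [0.5658, 0.1891, 0.1058]
ee_rot: [0.0, 0.655, 0.756, -0.0]
wrist_force: [-0.2, 0.1, -2.0]
opening: 0.0163
grip_force: 59.9
```

```bash
python3 -c "
from h import *
s=env.read_state()['tool_pos']; y=s[1]
go((.6079-.1424*(y+.108),y,.1064,1.7123))"
```

```text
t 32.92 tcp [0.5658 0.1891 0.1058] phi 1.7129 F [-0.2  0.1 -2. ] open 0.0163 zaxis [-1.e-04 -1.e-04 -1.e+00]
(np.float64(0.5655991850580642), np.float64(0.18905628470460586), 0.1064, 1.7123) -> [0.0, -0.0002, -0.0006] turn 0.001
```

>>> move_arm --commands '[{"delta_pos":[-0.005,0,-0.0004],"turn":0},{"delta_pos":[-0.01,0,-0.0004],"turn":0},{"delta_pos":[-0.014,0,-0.0004],"turn":0},{"delta_pos":[-0.018,0,-0.0004],"turn":0},{"delta_pos":[-0.022,0,-0.0004],"turn":0},{"delta_pos":[-0.026,0,-0.0004],"turn":0},{"delta_pos":[-0.03,0,-0.0004],"turn":0},{"delta_pos":[-0.03,0,-0.0004],"turn":0}]'

```text
time: 33.58
tool_pos: [0.5702, 0.1585, 0.1063]
ee_rot: [0.0, 0.655, 0.755, -0.0]
wrist_force: [-0.3, 0.9, -1.6]
opening: 0.0161
grip_force: 59.9
```

```bash
cat > n.py <<'E'
from h import *
s=env.read_state()['tool_pos']; y=s[1]
go((.6079-.1424*(y+.108),y,.1064,1.7123)); print(env.read_state()['wrist_force'].round(1),env.read_state()['torque'].round(2),env.read_state()['grip_force'])
E
python3 n.py
```

```text
t 33.58 tcp [0.5702 0.1585 0.1063] phi 1.7120 F [-0.3  0.9 -1.6] open 0.0161 zaxis [ 1.e-04 -3.e-04 -1.e+00]
(np.float64(0.569948377933297), np.float64(0.15851419990662222), 0.1064, 1.7123) -> [0.0, -0.0002, -0.0001] turn -0.000
[-0.3  0.9 -1.6] [0.03 0.01 0.04] 59.85956132411957
```

>>> move_arm --commands '[{"delta_pos":[-0.008,-0.0002,0],"turn":0},{"delta_pos":[-0.018,-0.0002,0],"turn":0},{"delta_pos":[-0.028,-0.0002,0],"turn":0},{"delta_pos":[-0.038,-0.0002,0],"turn":0},{"delta_pos":[-0.048,-0.0002,0],"turn":0},{"delta_pos":[-0.058,-0.0002,0],"turn":0},{"delta_pos":[-0.068,-0.0002,0],"turn":0},{"delta_pos":[-0.076,-0.0002,0],"turn":0},{"delta_pos":[-0.08,-0.0002,0],"turn":0},{"delta_pos":[-0.08,-0.0002,0],"turn":0}]'

```text
time: 34.42
tool_pos: [0.5813, 0.0791, 0.1063]
ee_rot: [0.0, 0.656, 0.755, -0.0]
wrist_force: [0.3, 0.6, -1.3]
opening: 0.0163
grip_force: 59.9
```

```bash
python3 n.py
```

```text
t 34.42 tcp [0.5813 0.0791 0.1063] phi 1.7116 F [ 0.3  0.6 -1.3] open 0.0163 zaxis [ 0.e+00 -2.e-04 -1.e+00]
(np.float64(0.5812565315446563), np.float64(0.0791030088156163), 0.1064, 1.7123) -> [0.0, -0.0001, -0.0001] turn -0.001
[ 0.3  0.6 -1.3] [ 0.04  0.04 -0.04] 59.85990285873413
```

>>> move_arm --commands '[{"delta_pos":[-0.004,0,0],"turn":0},{"delta_pos":[-0.008,0,0],"turn":0},{"delta_pos":[-0.012,0,0],"turn":0},{"delta_pos":[-0.016,0,0],"turn":0},{"delta_pos":[-0.02,0,0],"turn":0},{"delta_pos":[-0.024,0,0],"turn":0},{"delta_pos":[-0.028,0,0],"turn":0},{"delta_pos":[-0.028,0,0],"turn":0}]'

```text
time: 35.08
tool_pos: [0.5852, 0.0516, 0.1063]
ee_rot: [0.0, 0.655, 0.755, -0.0]
wrist_force: [0.7, -0.6, -0.3]
opening: 0.0167
grip_force: 59.9
```

```bash
python3 n.py
```

```text
t 35.08 tcp [0.5852 0.0516 0.1063] phi 1.7120 F [ 0.7 -0.6 -0.3] open 0.0167 zaxis [ 1.e-04 -3.e-04 -1.e+00]
(np.float64(0.5851764920522047), np.float64(0.05157519626260776), 0.1064, 1.7123) -> [0.0, -0.0001, -0.0001] turn -0.000
[ 0.7 -0.6 -0.3] [-0.02  0.02  0.01] 59.8601371049881
```

>>> move_arm --commands '[{"delta_pos":[-0.006,0,0],"turn":0},{"delta_pos":[-0.012,0,0],"turn":0},{"delta_pos":[-0.018,0,0],"turn":0},{"delta_pos":[-0.024,0,0],"turn":0},{"delta_pos":[-0.03,0,0],"turn":0},{"delta_pos":[-0.036,0,0],"turn":0},{"delta_pos":[-0.042,0,0],"turn":0},{"delta_pos":[-0.048,0,0],"turn":0},{"delta_pos":[-0.05,0,0],"turn":0},{"delta_pos":[-0.05,0,0],"turn":0}]'

```text
time: 35.92
tool_pos: [0.5923, 0.0023, 0.1063]
ee_rot: [0.0, 0.655, 0.755, -0.0]
wrist_force: [-0.2, 0.1, -0.9]
opening: 0.0162
grip_force: 59.9
```

>>> move_arm --commands '[{"delta_pos":[-0.002,0,0],"turn":0},{"delta_pos":[-0.003,0,0],"turn":0},{"delta_pos":[-0.004,0,0],"turn":0},{"delta_pos":[-0.005,0,0],"turn":0},{"delta_pos":[-0.005,0,0],"turn":0}]'

```text
time: 36.33
tool_pos: [0.5929, -0.0021, 0.1063]
ee_rot: [0.0, 0.655, 0.756, -0.0]
wrist_force: [-0.1, -0.0, -1.5]
opening: 0.0164
grip_force: 59.9
```

>>> move_arm --commands '[{"delta_pos":[-0.001,0,0],"turn":0},{"delta_pos":[-0.002,0,0],"turn":0},{"delta_pos":[-0.003,0,0],"turn":0},{"delta_pos":[-0.003,0,0],"turn":0}]'

```text
time: 36.67
tool_pos: [0.5932, -0.0039, 0.1063]
ee_rot: [-0.001, 0.655, 0.756, 0.001]
wrist_force: [-0.8, 5.4, 0.6]
opening: 0.0165
grip_force: 60.0
```

```bash
python3 n.py
```

```text
t 36.67 tcp [ 0.5932 -0.0039  0.1063] phi 1.7136 F [-0.8  5.4  0.6] open 0.0165 zaxis [-5.0e-04  2.2e-03 -1.0e+00]
(np.float64(0.5930707581075494), np.float64(-0.003862065362004248), 0.1064, 1.7123) -> [0.0, -0.0001, -0.0001] turn 0.001
[-0.8  5.4  0.6] [0.86 0.2  0.02] 59.974817633628845
```

>>> move_arm --commands '[{"delta_pos":[-0.001,0,0],"turn":0},{"delta_pos":[-0.002,0,0],"turn":0},{"delta_pos":[-0.002,0,0],"turn":0}]'

```text
time: 36.92
tool_pos: [0.5931, -0.0039, 0.1064]
ee_rot: [-0.002, 0.654, 0.756, 0.002]
wrist_force: [-3.2, 12.0, 2.1]
opening: 0.0164
grip_force: 60.1
```

```bash
python3 n.py; python3 -c "
from h import *
q=snap('scene','s12'); print(find(q,'rod_tip')[:1],find(q,'rod_shoulder')[:1])
cv2.imwrite('pics/s12c.png',cv2.resize(q['color'][200:300,220:370,::-1],(750,500),interpolation=2))"
```

```text
t 36.92 tcp [ 0.5931 -0.0039  0.1064] phi 1.7150 F [-3.2 12.   2.1] open 0.0164 zaxis [-0.0013  0.0054 -1.    ]
(np.float64(0.59308139451974), np.float64(-0.003936759267836731), 0.1064, 1.7123) -> [0.0, -0.0001, -0.0] turn 0.003
[-3.2 12.   2.1] [ 2.03  0.52 -0.08] 60.142014026641846
[(0.78, array([ 0.6184, -0.2037,  0.108 ]), array([247., 262.]))] [(0.72, array([ 0.5999, -0.0228,  0.1077]), array([324., 236.]))]
```

View pics/s12c.png

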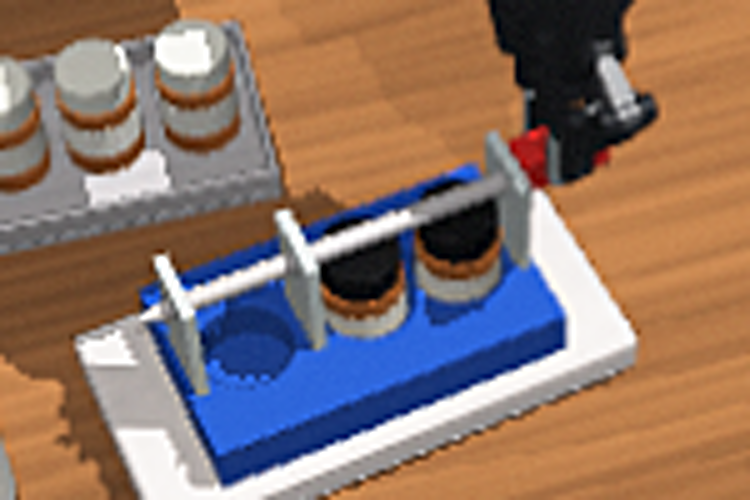

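>>> move_arm --commands '[{"delta_pos":[0.0015,0,0],"turn":0},{"delta_pos":[0.0027,0,0],"turn":0},{"delta_pos":[0.0027,0,0],"turn":0}]'

```text
time: 37.32
tool_pos: [0.5932, -0.0039, 0.1063]
ee_rot: [-0.0, 0.655, 0.756, 0.0]
wrist_force: [1.0, 3.4, -0.9]
opening: 0.0165
grip_force: 59.9
```

>>> move_arm --commands '[{"delta_pos":[0,0,0],"turn":0},{"delta_pos":[0,0,0],"turn":0},{"delta_pos":[0,0,0],"turn":0},{"delta_pos":[0,0,-0.02],"turn":0},{"delta_pos":[0,0,-0.05],"turn":0},{"delta_pos":[0,0,-0.09],"turn":0},{"delta_pos":[0,0,-0.12],"turn":0},{"delta_pos":[0,0,-0.12],"turn":0}]' --gripper 0.05

```text
time: 37.98
tool_pos: [0.5956, -0.0049, 0.235]
ee_rot: [0.006, 0.655, 0.755, 0.004]
wrist_force: [1.1, 0.5, 2.1]
opening: 0.0502
grip_force: 0.0
```

```bash
python3 -c "
from h import *
q=snap('scene'); t=snap('top')
for n in ('rod_tip','rod_shoulder'): print(n,find(q,n)[:1],find(t,n)[:1])
print('plunger',find(q,'plunger_top')[:1],find(t,'plunger_top')[:1])
for p in (q,t):
    c=p['color'].astype(int); m=(c[:,:,0]>150)&(c[:,:,1]<70)&(c[:,:,2]<70)
    [print(*b) for b in blobs(p,m,.14,40)]
go((.45,-.2,.25,1.4),(.5,-.389,.25,1.4))"
```

```text
rod_tip [(0.73, array([ 0.6174, -0.2044,  0.1088]), array([247., 261.]))] [(0.67, array([ 0.6244, -0.2064,  0.1029]), array([392., 174.]))]
rod_shoulder [(0.88, array([ 0.5958, -0.0207,  0.1066]), array([324., 234.]))] [(0.49, array([ 0.5962, -0.0287,  0.106 ]), array([328., 185.]))]
plunger [(0.53, array([ 0.5017, -0.3854,  0.1432]), array([155., 232.]))] [(0.57, array([ 0.5044, -0.3856,  0.1405]), array([462., 216.]))]
[332.  229.3] 189 [20 15] [ 0.6131 -0.0089  0.14  ]
[154.1 233.6] 152 [15 12] [ 0.5044 -0.388   0.14  ]
[463.8 216.5] 127 [13 12] [ 0.5033 -0.3901  0.14  ]
t 38.38 tcp [ 0.5928 -0.0043  0.2248] phi 1.7127 F [ 0.4 -0.4  0.4] open 0.0498 zaxis [-0.0024  0.     -1.    ]
(0.45, -0.2, 0.25, 1.4) -> [-0.1735, -0.1691, -0.0248] turn 0.313
(0.5, -0.389, 0.25, 1.4) -> [-0.3677, -0.1464, -0.025] turn 0.313
```

```bash
python3 -c "
from h import *
go((.503,-.389,.24,1.56))"
```

```text
t 38.38 tcp [ 0.5928 -0.0043  0.2248] phi 1.7127 F [ 0.4 -0.4  0.4] open 0.0498 zaxis [-0.0024  0.     -1.    ]
(0.503, -0.389, 0.24, 1.56) -> [-0.3681, -0.1434, -0.015] turn 0.153
```

>>> move_arm --commands '[{"delta_pos":[-0.368,-0.143,-0.015],"turn":0.153},{"delta_pos":[-0.368,-0.143,-0.015],"turn":0.153},{"delta_pos":[-0.368,-0.143,-0.015],"turn":0.153},{"delta_pos":[-0.368,-0.143,-0.015],"turn":0.153},{"delta_pos":[-0.368,-0.143,-0.015],"turn":0.153},{"delta_pos":[-0.368,-0.143,-0.015],"turn":0.153},{"delta_pos":[-0.368,-0.143,-0.015],"turn":0.153},{"delta_pos":[-0.368,-0.143,-0.015],"turn":0.153},{"delta_pos":[-0.368,-0.143,-0.015],"turn":0.153},{"delta_pos":[-0.368,-0.143,-0.015],"turn":0.153}]' --gripper 0 --newtons 40

```text
time: 39.22
tool_pos: [0.5015, -0.3931, 0.2403]
ee_rot: [-0.0, 0.712, 0.702, -0.001]
wrist_force: [0.8, -1.1, -0.2]
opening: 0.0002
grip_force: 0.0
```

>>> move_arm --commands '[{"delta_pos":[0,0,0],"turn":0},{"delta_pos":[0,0,0],"turn":0},{"delta_pos":[0,0,0],"turn":0},{"delta_pos":[0,0,0],"turn":0},{"delta_pos":[0,0,0],"turn":0}]'

```text
time: 39.63
tool_pos: [0.5044, -0.3876, 0.2415]
ee_rot: [0.0, 0.71, 0.704, 0.0]
wrist_force: [1.0, 0.3, -0.7]
opening: 0.0001
grip_force: 0.0
```

```bash
python3 -c "
from h import *
p=snap('wrist'); c=p['color'].astype(int)
m=(c[:,:,0]>130)&(c[:,:,1]<70)&(c[:,:,2]<70)
[print(*b) for b in blobs(p,m,.14,100)]; print(find(p,'plunger_top')[:1])
t=snap('top'); print(find(t,'amber1'),find(t,'rod_shoulder')[:1],find(t,'rod_tip')[:1])
go((.503,-.389,.145,1.56))"
```

```text
[(0.63, array([ 0.5061, -0.3858,  0.1395]), array([322., 198.]))]
[(0.61, array([ 0.6335, -0.3185,  0.0007]), array([420., 177.])), (0.18, array([ 0.6092, -0.1131,  0.0018]), array([354., 185.]))] [(0.82, array([ 0.5965, -0.0283,  0.1038]), array([328., 185.]))] [(0.64, array([ 0.6216, -0.2041,  0.1041]), array([391., 175.]))]
t 39.93 tcp [ 0.5039 -0.3885  0.2414] phi 1.5603 F [-0.4 -0.   0. ] open -0.0003 zaxis [ 1.e-04 -2.e-04 -1.e+00]
(0.503, -0.389, 0.145, 1.56) -> [-0.0005, -0.0009, 0.0964] turn 0.000
```

>>> move_arm --commands '[{"delta_pos":[0,0,0.03],"turn":0},{"delta_pos":[0,0,0.06],"turn":0},{"delta_pos":[0,0,0.08],"turn":0},{"delta_pos":[0,0,0.09],"turn":0},{"delta_pos":[0,0,0.096],"turn":0},{"delta_pos":[0,0,0.102],"turn":0},{"delta_pos":[0,0,0.107],"turn":0},{"delta_pos":[0,0,0.111],"turn":0},{"delta_pos":[0,0,0.111],"turn":0}]'

```text
time: 40.68
tool_pos: [0.5041, -0.3892, 0.1308]
ee_rot: [0.001, 0.711, 0.703, 0.0]
wrist_force: [0.4, -0.7, 2.2]
opening: -0.0005
grip_force: 1.0
```

>>> move_arm --commands '[{"delta_pos":[0,0,0.003],"turn":0},{"delta_pos":[0,0,0.006],"turn":0},{"delta_pos":[0,0,0.009],"turn":0},{"delta_pos":[0,0,0.012],"turn":0},{"delta_pos":[0,0,0.012],"turn":0},{"delta_pos":[0,0,0.012],"turn":0}]'

```text
time: 41.18
tool_pos: [0.5044, -0.3894, 0.1209]
ee_rot: [0.002, 0.711, 0.703, 0.0]
wrist_force: [-2.3, 2.0, 10.6]
opening: 0.0002
grip_force: 5.3
```

>>> move_arm --commands '[{"delta_pos":[0,0,0.002],"turn":0},{"delta_pos":[0,0,0.004],"turn":0},{"delta_pos":[0,0,0.005],"turn":0},{"delta_pos":[0,0,0.005],"turn":0},{"delta_pos":[0,0,0.005],"turn":0}]'

```text
time: 41.6
tool_pos: [0.5048, -0.3897, 0.1195]
ee_rot: [0.003, 0.711, 0.703, 0.0]
wrist_force: [-8.0, 7.6, 24.3]
opening: -0.0002
grip_force: 12.2
```

>>> move_arm --commands '[{"delta_pos":[0,0,-0.006],"turn":0},{"delta_pos":[0,0,-0.012],"turn":0},{"delta_pos":[0,0,-0.02],"turn":0},{"delta_pos":[0,0,-0.03],"turn":0},{"delta_pos":[0,0,-0.06],"turn":0},{"delta_pos":[0,0,-0.1],"turn":0},{"delta_pos":[0,0,-0.13],"turn":0},{"delta_pos":[0,0,-0.13],"turn":0},{"delta_pos":[0,0,-0.13],"turn":0},{"delta_pos":[0,0,-0.13],"turn":0}]'

```text
time: 42.43
tool_pos: [0.5035, -0.3887, 0.2422]
ee_rot: [-0.001, 0.711, 0.703, -0.0]
wrist_force: [-0.4, -0.4, 0.0]
opening: 0.0002
grip_force: 0.0
```

```bash
python3 -c "
from h import *
q=snap('scene','s13'); t=snap('top')
print('plunger',find(q,'plunger_top')[:1],find(q,'rod_tip')[:1],find(q,'rod_shoulder')[:1]); go()
cv2.imwrite('pics/s13c.png',cv2.resize(q['color'][150:330,120:400,::-1],(793,510),interpolation=2))"
```

```text
plunger [(0.48, array([ 0.5004, -0.3849,  0.1433]), array([155., 231.]))] [] [(0.81, array([ 0.5965, -0.0231,  0.1051]), array([323., 235.]))]
t 42.68 tcp [ 0.5034 -0.3886  0.2418] phi 1.5598 F [ 0.   0.1 -0. ] open 0.0001 zaxis [-0.0019  0.0015 -1.    ]
```

View pics/s13c.png

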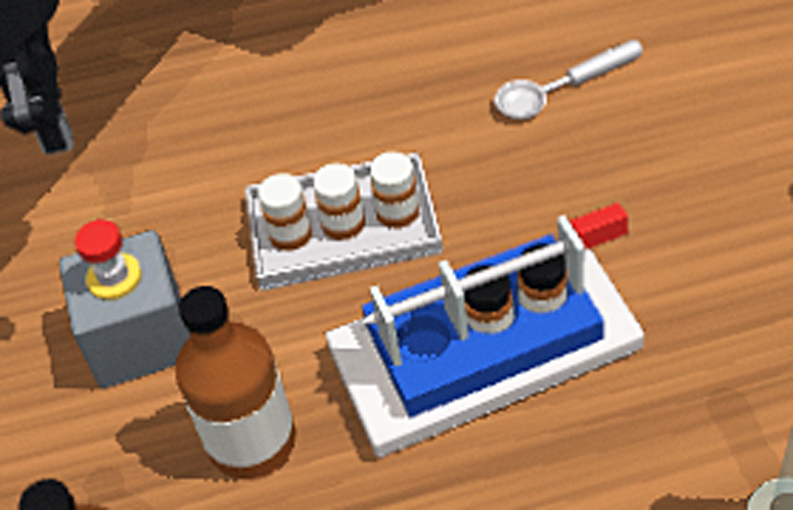

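The picture shows three white-capped jars upright in the tray, two black-capped jars seated, and the rod home with its handle at the plate. The plunger is back up at (99,240) and the bottle is where it was.

```bash
python3 -c "
from station import env
print(env.close_job())"
```

```text
the job is handed in; nothing more can be done
None
```

The job is handed in: all three white-capped jars stand in the tray, both black-capped jars are in the carrier, the rod is fully home, and the plunger was then pressed to its firm second stop and came back up; the beaker and bottle were left untouched.

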